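Reload the open-sided bayonet housing

TASK

Turn the lid of the bayonet housing until its lugs reach the gaps, lift it off and lay it right way up on the middle of the rubber mat. Then build the stack squarely in the housing's pocket: first the core, on it every spacer ring that is on the bench, and last the end disc, each lying flat. Finally put the lid back and turn it about a quarter turn, so that both lugs are well under the lips; leave the other things on the bench alone.

Things in the scene. Friction and masses are not known exactly. Their poses are not given: they have to be found in the camera images.
- housing: Open-sided aluminium bayonet housing, bolted down; place and heading vary. Origin: centre of its underside on the bench, z up. Round foot 110 mm across, 12 mm thick. Two guide walls stand on it, centred on its own +x and -x, each spanning 84 degrees, 46 mm outside radius. Between them, on +y and -y, are two open gaps at least 40 mm wide from top to foot: the bayonet slots.
- pocket (a point): Centre of the housing's pocket floor, 12 mm above its origin. The walls guide the stack: inside radius 27 mm, bevelled at their upper edge 62 mm above this point. Fingers that close along the housing's y axis reach in through the two gaps.
- lips (a point): Point on the housing's axis level with the top of its lips, 88 mm above its origin (the highest part of the housing). Each wall carries an inward lip of 30 mm inside radius, 5 mm thick; under the lips is a recess 9 mm high of 38 mm inside radius for the lid's lugs.
- lid: Loose steel bayonet lid, 0.2 to 0.33 kg; origin: centre of the underside of its plug (55 mm across, 12 mm high), on which it can stand. Two lugs at the plug's lower end, on the lid's own +y and -y, 24 mm wide, 5 mm high, reach 36 mm from its axis. Plate 92 mm across, 12 to 18 mm above the origin. Seated, the plate rests on the lips and the origin is 76 mm above the housing's origin.
- lid_handle (a point): Centre of the lid's black bar handle, 30 mm above the lid's origin. Bar 14 mm thick along the lid's x, 56 mm long along its y, 24 mm high. Locked at the start: lid y is 1.05 to 1.4 rad from housing y, the lugs under the lips. With lid y within 0.3 rad of housing y (either way round) the lugs are in the gaps and the lid lifts off. It turns freely either way, without stops.
- mat: Black rubber mat fixed on the bench to the left, 110 x 110 x 3 mm, where the lid is laid meanwhile. Origin: centre of its underside.
- core: The core: solid aluminium cylinder 50 mm across and 30 mm high with a groove round it, the tallest of the parts (0.12 to 0.2 kg). It lies flat on the bench at the start, to the right or to the front right of the housing. Origin: centre of its underside, z up. Grip it across its outer rim.
- end_disc: The end disc: 50 mm across, 8 mm thick, no hole (a shallow raised middle); there is one. It lies flat on the bench at the start, to the right or to the front right of the housing. Origin: centre of its underside, z up. Grip it across its outer rim.
- spacer_0: Spacer ring, 50 mm across, 8 mm thick, with a 32 mm hole; one to three of these three are present, the others are None. It lies flat on the bench at the start, to the right or to the front right of the housing. Origin: centre of its underside, z up. Grip it across its outer rim.
- spacer_1: Spacer ring, 50 mm across, 8 mm thick, with a 32 mm hole; one to three of these three are present, the others are None. It lies flat on the bench at the start, to the right or to the front right of the housing. Origin: centre of its underside, z up. Grip it across its outer rim.
- spacer_2: Spacer ring, 50 mm across, 8 mm thick, with a 32 mm hole; one to three of these three are present, the others are None. It lies flat on the bench at the start, to the right or to the front right of the housing. Origin: centre of its underside, z up. Grip it across its outer rim.
- marker: Marker pen, 136 mm, lying; a bystander, to be left alone. Origin: centre of its underside.
- usb_stick: Memory stick, 51 mm; a bystander, to be left alone. Origin: centre of its underside.
- gear: Orange printed gear, 61 mm across, 19 mm high; a bystander, to be left alone. Origin: centre of its underside.
- screwdriver: Screwdriver with blue handle, 152 mm, lying; a bystander, to be left alone. Origin: centre of its underside.
- jar: Small sample jar with white cap, 70 mm high; a bystander, to be left alone. Origin: centre of its underside.
- glue_stick: Glue stick, 28 mm across, 95 mm high, the nearer of two that stand at the back right; a bystander, to be left alone. Origin: centre of its underside.
There are look-alikes about, which are no part of the job. What is shaped like the end_disc but green is not meant.

How it is judged:
On the way, in this order (a step that is already met when the one before it is completed fails the run):
1. the lid is off and lies right way up on the mat, let go (horizontal distance between lid and mat below 0.04 m and height (world z) of lid below 0.008 m and angle between lid's own z axis and vertical below 0.1 rad and contact force between the fingers and lid below 0.3 N), for 0.2 s.
2. the core stands on the pocket floor (horizontal distance between core and housing below 0.006 m and angle between core's own z axis and vertical below 0.06 rad and z of core in the frame of housing between 0.009 and 0.015 m and contact force between the fingers and core below 0.3 N), for 0.2 s.
3. every spacer ring present lies in the pocket above the core (horizontal distance between each of spacer_0, spacer_1, spacer_2 and housing below 0.006 m and angle between each of spacer_0, spacer_1, spacer_2's own z axis and vertical below 0.06 rad and z of spacer_0 in the frame of housing between 0.039 and 0.062 m and z of spacer_1 in the frame of housing between 0.039 and 0.062 m and z of spacer_2 in the frame of housing between 0.039 and 0.062 m and contact force between the fingers and spacer_0 below 0.3 N and contact force between the fingers and spacer_1 below 0.3 N and contact force between the fingers and spacer_2 below 0.3 N), for 0.2 s.
4. the end disc lies on top of the spacers (horizontal distance between end_disc and housing below 0.006 m and angle between end_disc's own z axis and vertical below 0.06 rad and z of end_disc in the frame of housing between 0.039 and 0.07 m and z of end_disc in the frame of spacer_0 above 0.006 m and z of end_disc in the frame of spacer_1 above 0.006 m and z of end_disc in the frame of spacer_2 above 0.006 m and contact force between the fingers and end_disc below 0.3 N), for 0.2 s.
5. the lid is back on the lips and locked (horizontal distance between lid and housing below 0.006 m and z of lid in the frame of housing between 0.073 and 0.079 m and angle between lid's own z axis and vertical below 0.06 rad and angle between the y axis of lid and the y axis of housing, either way round above 1 rad), for 0.2 s.
At the end, for the whole second after the job is handed in: Core on the pocket floor, all spacers present above it, end disc on top, each within 6 mm of the housing's axis and tilted less than 0.06 rad; lid seated (within 3 mm of its height, within 6 mm of the axis, tilt under 0.06 rad) with its y axis more than 1.0 rad from the housing's y axis, at rest (all of step 5 and horizontal distance between each of core, spacer_0, spacer_1, spacer_2, end_disc and housing below 0.006 m and angle between each of core, spacer_0, spacer_1, spacer_2, end_disc's own z axis and vertical below 0.06 rad and z of core in the frame of housing between 0.009 and 0.015 m and z of spacer_0 in the frame of housing between 0.039 and 0.062 m and z of spacer_1 in the frame of housing between 0.039 and 0.062 m and z of spacer_2 in the frame of housing between 0.039 and 0.062 m and z of end_disc in the frame of housing between 0.039 and 0.07 m and z of end_disc in the frame of spacer_0 above 0.006 m and z of end_disc in the frame of spacer_1 above 0.006 m and z of end_disc in the frame of spacer_2 above 0.006 m and linear speed of lid below 0.02 m/s); the robot touches nothing.
It fails at once if a bystander is moved by more than 5 cm or the jar or glue stick tipped over (distance of any of marker, usb_stick, gear, screwdriver, jar, glue_stick from where it was at the start of the episode above 0.05 m or angle between any of jar, glue_stick's own z axis and vertical above 0.6 rad).
Of spacer_0, spacer_1, spacer_2 only 1 to 3 are there at a start; the rules pass over those that are not, and their reading is None.
At some moment in a run one of core, spacer_0, spacer_1, spacer_2, end_disc may be knocked a few centimetres aside while the robot is not near it.
It also fails if it takes over 210 s, if anything falls off the work surface, if the arm or the gripper's body presses on something with over 40 N, if the wrist force passes 120 N, or if a joint passes its speed limit or range.

ROBOT

A 6-joint arm with a two-finger parallel gripper is mounted at the origin on a cart in front of the work surface, level with it; the furniture and walls round the work are solid. World frame = base frame: x ahead of the robot, y to its left, z up, the work surface at z = 0. Lengths are in m, angles in rad, forces in N, time in s.
With the tool pointing down it reaches from about 0.275 to 0.875 m from the base axis. Payload 12.5 kg.
Tool frame: the origin (TCP) lies midway between the tips of the shut fingers; the grasp point (between the pads) lies 19 mm behind it; y points along the fingers, z is the direction in which the jaws open and shut, and the axes are right-handed (so a half turn about y gives the same grasp; the last joint's range is limited). The gripper opens to 85 mm and grips with 20 to 120 N. Pads are 22 mm wide; open, the fingers measure 114 mm over their backs; the gripper's body (76 mm by 85 mm) begins 54 mm behind the grasp point. The pads swing forward as they close: fully open they stand 13 mm farther back than shut.
Start: joints at [1.214, 0.351, 1.652, -0, 1.139, -0.085], TCP at [0.148, 0.53, 0.198] pointing down, gripper open.
Joint ranges: [-2.75, 2.75], [-0.79, 2.1], [0.01, 2.65], [-1.57, 4.71], [0.07, 3.14], [-2.87, 2.87]. Speed limits (rad/s): [2.22, 2.22, 2.79, 3.14, 3.14, 3.14].

INTERFACE

Orientations are given as [roll, pitch, yaw] about the fixed x, y, z axes, in that order (R = Rz(yaw) Ry(pitch) Rx(roll)).
In Python, from cell import env, cams, job_done gives the robot as it stands.
- The arm moves only by the tool drive_tool, never from a script. Its argument "motion" is a list of rows, each an object of numbers: "dx", "dy", "dz": the shift along the tool's x, y, z normalised to -1 to 1, where 1 is 0.75 m; "wx", "wy", "wz": the turn, a rotation vector about the tool's x, y, z normalised to -1 to 1, where 1 is 360 degrees; "grip": the gripper's target within -1 to 1 (fully open at 1, half-way at 0, shut at -1). A call has 1 to 20 rows; each row is the pose to reach, as a shift and turn from the pose measured when the call began, along the tool's axes at that moment, turning the shorter way round; what a row does not reach only later rows make up. A row lasts 1/10 s, in which the tool goes at most 50 mm and 8.59 degrees, less where a joint would pass 70% of its speed; a pose out of reach is approached as far as the arm can. A call with a number of a shift or a turn outside -1 to 1 is refused whole. A call with a gripper value outside its range is refused whole. The fingers move at their own pace and stop on an object; the grip force is fixed at half the most. Time passes only in rows, so rows that repeat a pose let the fingers close. It gives the time, the measured TCP pose, the force and the opening at its end, in the units of the state.
- env.get_state(): the state, without advancing time (a new reading comes with each control period).
- cams.capture(name): name is "side" or "top" or "wrist"; returns a dict with "color" (420x560x3 uint8, red, green, blue), "vfov" (degrees; the focal length in pixels is half the picture's height over the tangent of half this angle, whatever the lens; pixels are square), "cx", "cy" (the principal point, pixels), "R" (3x3) and "t" (3): a world point X has camera coordinates R X + t. Camera axes: x right, y down, z forward; pixel columns grow to the right and rows downward; lengths in m; the calibration is good to about 2 mm. A picture is of the moment at which its call begins. There is no depth.
- job_done(): hands the job in, once; it reports no verdict.
The state is a dict: "time_s": time; "q": joint angles; "joint_velocities": joint speeds; "joint_efforts": joint torques, N m; "position": TCP position; "eef_rot": TCP orientation; "contact_force": force on the tool from outside, world axes, zero at the start; "torque": the same for the moment, N m; "opening": finger opening in m.
Only numpy, scipy, OpenCV 4.12 (cv2) and the standard library are available. Lean on these libraries where they do the work, as an engineer would, in place of code of your own. Each camera call takes 0.05 s, during which the arm holds its last target. There are 200 camera calls.

## Working session

There is one attempt and no reset: what is moved stays moved. The work goes in short steps, Python scripts to look and compute and a tool call to move; the robot and the scene stay as the last step left them, time stands still between calls to the robot, and variables do not carry over. Pictures are saved under pics/ and viewed, about 12 in all and at most 16, crops included, and the job is handed in when it is done.

Besides the shell and the picture viewer there is one more tool, called after "Emit:" as name(argument=value, ...) on one line, values as JSON. drive_tool: Moves the arm, as the interface text tells. Scaled input: -1 to 1 covers 0.75 m each way for a shift and 360 degrees each way for a turn. Its arguments: {"type":"object","properties":{"motion":{"type":"array"}},"required":["motion"]}

```bash
mkdir -p pics; ls; python3 - <<'E'
from cell import env,cams
import cv2,numpy as np
print(env.get_state())
for n in ("top","side"):
    c=cams.capture(n); cv2.imwrite(f"pics/{n}0.png",c["color"][:,:,::-1])
    print(n,c["vfov"],c["cx"],c["cy"],c["R"],c["t"])
E
```

```text
pics
{'time_s': 0.0, 'q': array([ 1.21440270e+00,  3.51231435e-01,  1.65240802e+00,  2.00493391e-05,
        1.13910489e+00, -8.46140954e-02]), 'joint_velocities': array([-0.00013007,  0.00114017, -0.00070243,  0.00040012,  0.00027925,
        0.00153504]), 'joint_efforts': array([ 1.05353254e-03, -5.06093895e+01, -2.91415322e+01, -6.49298931e-05,
        4.38788222e-03,  3.67371149e-05]), 'position': array([0.14749606, 0.52947759, 0.19706718]), 'eef_rot': array([-1.57194236e+00,  1.15468589e-04, -2.71788002e-01]), 'contact_force': array([-0.37903645,  0.5851737 , -0.03081098]), 'torque': array([-0.00719851, -0.01556572,  0.03306578]), 'opening': 0.08561903003733023}
top 48.13305638256612 281.5345531514128 206.94111815574618 [[ 0.08818086 -0.99609174 -0.00503826]
 [-0.97473541 -0.08524599 -0.20645583]
 [ 0.20521946  0.02311642 -0.97844295]] [-0.13398932  0.58779378  1.31367895]
side 50.01096722463248 273.186890563898 211.78506620354628 [[ 9.53245046e-01 -3.02198307e-01 -2.57134970e-04]
 [-1.97645515e-01 -6.22802817e-01 -7.57002577e-01]
 [ 2.28604753e-01  7.21659778e-01 -6.53411840e-01]] [-0.59334229  0.15033176  1.14794783]
```

View pics/top0.png

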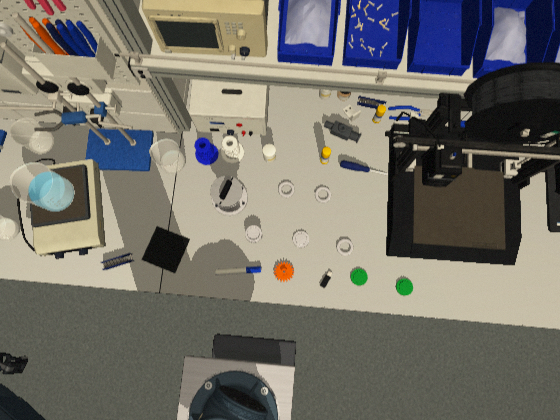

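View pics/side0.png

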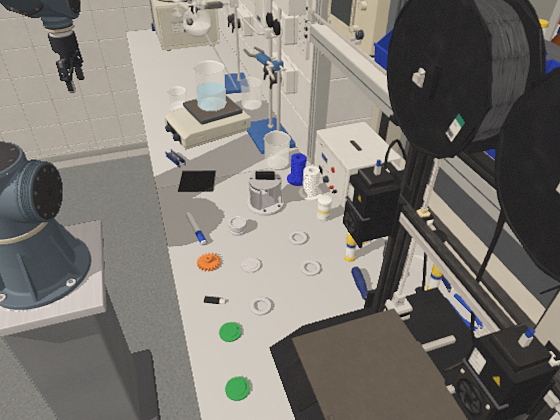

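Top view: the housing and lid are at about (229,193) and the mat at (166,250). The core looks to be at (254,233) and the white end disc at (301,239). Rings are at (286,188), (322,194) and (344,246), and the green look-alikes at (359,276) and (404,287). I'll enlarge to confirm.

```bash
cat > h.py <<'E'
from cell import env,cams,job_done
import cv2,numpy as np
from scipy.spatial.transform import Rotation as Ro
def cam(n,save=None):
    c=cams.capture(n); c["f"]=c["color"].shape[0]/2/np.tan(np.radians(c["vfov"]/2)); c["bgr"]=c["color"][:,:,::-1].copy()
    if save: cv2.imwrite(f"pics/{save}.png",c["bgr"])
    return c
def p2w(c,u,v,z):
    d=c["R"].T@np.array([(u-c["cx"])/c["f"],(v-c["cy"])/c["f"],1]); o=-c["R"].T@c["t"]
    return o+d*(z-o[2])/d[2]
def w2p(c,X):
    p=c["R"]@np.asarray(X)+c["t"]; return p[:2]/p[2]*c["f"]+[c["cx"],c["cy"]]
def plan(xyz,yaw=None,roll=-np.pi/2,pitch=0.):
    "shift/turn row from present pose to TCP xyz, tool down with tool x at yaw"
    s=env.get_state(); R=Ro.from_euler('xyz',s["eef_rot"]); 
    if yaw is None: yaw=s["eef_rot"][2]
    d=R.inv().apply(np.asarray(xyz)-s["position"])/.75
    w=(R.inv()*Ro.from_euler('xyz',[roll,pitch,yaw])).as_rotvec()/(2*np.pi)
    print("plan",d.round(4),w.round(4),"rows>=",np.ceil(max(np.linalg.norm(d)*15,np.linalg.norm(w)*360/8.59)))
def st():
    s=env.get_state(); print({k:np.round(s[k],4).tolist() for k in("time_s","position","eef_rot","contact_force","opening","q")})
E
python3 - <<'E'
from h import *
c=cam("top"); im=c["bgr"]
cr=im[140:300,140:380]; cv2.imwrite("pics/crop1.png",cv2.resize(cr,None,fx=3.3,fy=3.3,interpolation=cv2.INTER_CUBIC))
for n,u,v,z in (("mat",166,250,.003),("core",254,233,.03),("disc",301,239,.008),("r",286,188,.008),("r",322,194,.008),("r",344,246,.008),("hous",229,193,.09)):
    print(n,p2w(c,u,v,z).round(3))
m=(im.max(2)<45).astype(np.uint8)
k,l,s,ce=cv2.connectedComponentsWithStats(m)
for i in range(1,k):
    if s[i,4]>60 and 140<ce[i][0]<380 and 140<ce[i][1]<300: print(s[i],ce[i],cv2.minAreaRect(np.argwhere(l==i)[:,::-1].astype(np.float32)))
E
```

```text
mat [0.448 0.253 0.003]
core [ 0.518 -0.007  0.03 ]
disc [ 0.516 -0.147  0.008]
r [ 0.669 -0.089  0.008]
r [ 0.659 -0.2    0.008]
r [ 0.506 -0.277  0.008]
hous [0.619 0.072 0.09 ]
[220 180  12  19 109] [225.28440367 189.31192661] ((225.30001831054688, 189.4000244140625), (5.366563320159912, 19.230182647705078), 26.56505012512207)
[ 142  227   47   46 1294] [165.31530139 249.20788253] ((165.8362274169922, 247.7155303955078), (35.715354919433594, 39.78585433959961), 23.198589324951172)
```

View pics/crop1.png

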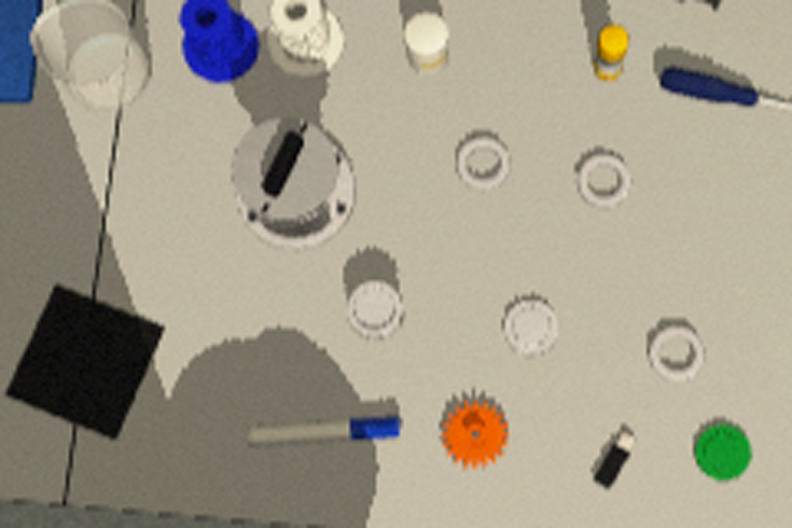

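The crop confirms it: core (253,233), a solid 30 mm cylinder with a long shadow. End disc (301,238), white with a raised middle, so the green disc is not meant. There are three rings with holes: (286,189), (323,194) and (345,246). Next I move above the housing for a close look.

```bash
python3 - <<'E'
from h import *
c=cam("top")
a=p2w(c,220.7,198.5,.118);b=p2w(c,229.9,180.2,.118);print(p2w(c,225.3,189.4,.118),np.arctan2(*(b-a)[1::-1]))
plan([.58,.08,.33],-.5)
E
```

```text
[0.62191002 0.07935495 0.118     ] -0.3460487508214623
plan [ 0.7163 -0.1767 -0.4228] [0.0001 0.0363 0.    ] rows>= 13.0
```

Emit:
drive_tool(motion=[{"dx": 0.2, "dy": -0.177, "dz": -0.12, "wy": 0.01}, {"dx": 0.2, "dy": -0.177, "dz": -0.12, "wy": 0.01}, {"dx": 0.2, "dy": -0.177, "dz": -0.12, "wy": 0.01}, {"dx": 0.2, "dy": -0.177, "dz": -0.12, "wy": 0.01}, {"dx": 0.716, "dy": -0.177, "dz": -0.423, "wy": 0.012}, {"dx": 0.716, "dy": -0.177, "dz": -0.423, "wy": 0.012}, {"dx": 0.716, "dy": -0.177, "dz": -0.423, "wy": 0.012}, {"dx": 0.716, "dy": -0.177, "dz": -0.423, "wy": 0.012}, {"dx": 0.716, "dy": -0.177, "dz": -0.423, "wy": 0.012}, {"dx": 0.716, "dy": -0.177, "dz": -0.423, "wy": 0.012}, {"dx": 0.716, "dy": -0.177, "dz": -0.423, "wy": 0.012}, {"dx": 0.716, "dy": -0.177, "dz": -0.423, "wy": 0.012}, {"dx": 0.716, "dy": -0.177, "dz": -0.423, "wy": 0.012}, {"dx": 0.716, "dy": -0.177, "dz": -0.423, "wy": 0.012}, {"dx": 0.716, "dy": -0.177, "dz": -0.423, "wy": 0.012}, {"dx": 0.716, "dy": -0.177, "dz": -0.423, "wy": 0.012}])

```text
invalid input
```

```bash
python3 - <<'E'
from h import *
st()
c=cam("wrist","w1"); print(c["f"],c["cx"],c["cy"],-c["R"].T@c["t"],c["R"][2])
E
```

```text
{'time_s': 0.2, 'position': [0.1475, 0.5296, 0.1973], 'eef_rot': [-1.5715, 0.0001, -0.2718], 'contact_force': [0.6854, 0.3877, 0.6604], 'opening': 0.0851, 'q': [1.2144, 0.351, 1.6522, 0.0, 1.1391, -0.0846]}
313.49590633655896 279.73320140863854 207.37578513642694 [0.07679984 0.54944106 0.37403556] [ 0.27990325 -0.07809871 -0.95684626]
```

View pics/w1.png

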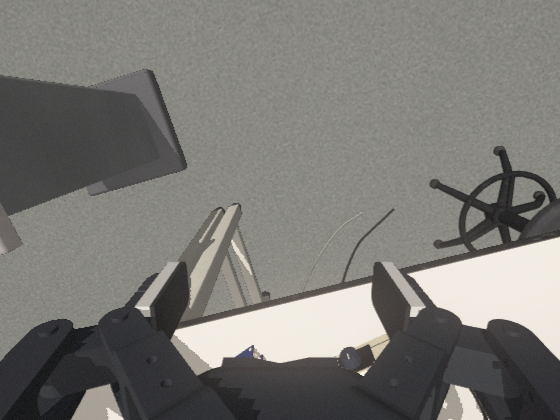

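That picture was the start pose (floor and cart), since the move was refused. I'll send all the fields.

Emit:
drive_tool(motion=[{"dx": 0.2, "dy": -0.177, "dz": -0.12, "wx": 0, "wy": 0.01, "wz": 0, "grip": 1}, {"dx": 0.2, "dy": -0.177, "dz": -0.12, "wx": 0, "wy": 0.01, "wz": 0, "grip": 1}, {"dx": 0.2, "dy": -0.177, "dz": -0.12, "wx": 0, "wy": 0.01, "wz": 0, "grip": 1}, {"dx": 0.716, "dy": -0.177, "dz": -0.423, "wx": 0, "wy": 0.012, "wz": 0, "grip": 1}, {"dx": 0.716, "dy": -0.177, "dz": -0.423, "wx": 0, "wy": 0.012, "wz": 0, "grip": 1}, {"dx": 0.716, "dy": -0.177, "dz": -0.423, "wx": 0, "wy": 0.012, "wz": 0, "grip": 1}, {"dx": 0.716, "dy": -0.177, "dz": -0.423, "wx": 0, "wy": 0.012, "wz": 0, "grip": 1}, {"dx": 0.716, "dy": -0.177, "dz": -0.423, "wx": 0, "wy": 0.012, "wz": 0, "grip": 1}, {"dx": 0.716, "dy": -0.177, "dz": -0.423, "wx": 0, "wy": 0.012, "wz": 0, "grip": 1}, {"dx": 0.716, "dy": -0.177, "dz": -0.423, "wx": 0, "wy": 0.012, "wz": 0, "grip": 1}, {"dx": 0.716, "dy": -0.177, "dz": -0.423, "wx": 0, "wy": 0.012, "wz": 0, "grip": 1}, {"dx": 0.716, "dy": -0.177, "dz": -0.423, "wx": 0, "wy": 0.012, "wz": 0, "grip": 1}, {"dx": 0.716, "dy": -0.177, "dz": -0.423, "wx": 0, "wy": 0.012, "wz": 0, "grip": 1}, {"dx": 0.716, "dy": -0.177, "dz": -0.423, "wx": 0, "wy": 0.012, "wz": 0, "grip": 1}, {"dx": 0.716, "dy": -0.177, "dz": -0.423, "wx": 0, "wy": 0.012, "wz": 0, "grip": 1}, {"dx": 0.716, "dy": -0.177, "dz": -0.423, "wx": 0, "wy": 0.012, "wz": 0, "grip": 1}])

```text
time_s: 1.85
position: [0.5791, 0.0807, 0.3301]
eef_rot: [-1.571, 0.001, -0.347]
contact_force: [-0.1, 0.4, -0.0]
opening: 0.0852
```

```bash
python3 - <<'E'
from h import *
st()
c=cam("wrist","w2"); print(w2p(c,[.622,.0794,.118]))
np.savez("w2.npz",**{k:c[k] for k in("R","t","f","cx","cy")})
E
```

```text
{'time_s': 1.85, 'position': [0.5791, 0.0807, 0.3301], 'eef_rot': [-1.5713, 0.0007, -0.3467], 'contact_force': [-0.1405, 0.3651, -0.0127], 'opening': 0.0852, 'q': [0.059, 0.3199, 1.3705, -0.0002, 1.4521, -1.1651]}
[289.95132084 204.67809506]
```

View pics/w2.png

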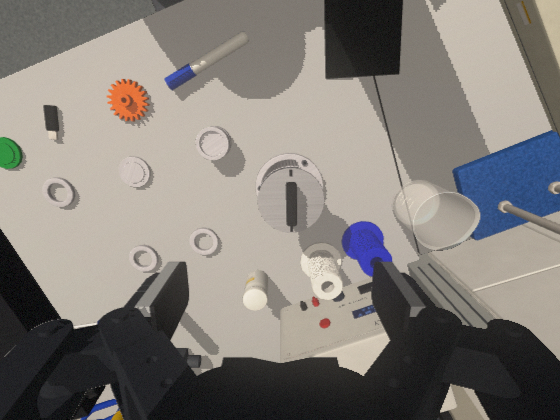

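The wrist view shows the lid plate at (291,199) with the handle vertical at (292,203), so the yaw is already right. The mat is at (363,38), core (213,142), disc (135,172), and rings (205,241), (144,259) and (59,192). I'll enlarge the housing to get its heading.

```bash
python3 - <<'E'
import cv2,numpy as np
a=cv2.imread("pics/w2.png")[140:250,235:345]
b=cv2.imread("pics/side0.png")[160:225,235:300]
cv2.imwrite("pics/crop2.png",np.hstack([cv2.resize(a,(480,480),interpolation=cv2.INTER_CUBIC),cv2.resize(b,(320,320),interpolation=cv2.INTER_CUBIC)[:,:].copy() if 0 else cv2.copyMakeBorder(cv2.resize(b,(320,320),interpolation=cv2.INTER_CUBIC),0,160,0,0,cv2.BORDER_CONSTANT)]))
E
```

```text
(no output)
```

View pics/crop2.png

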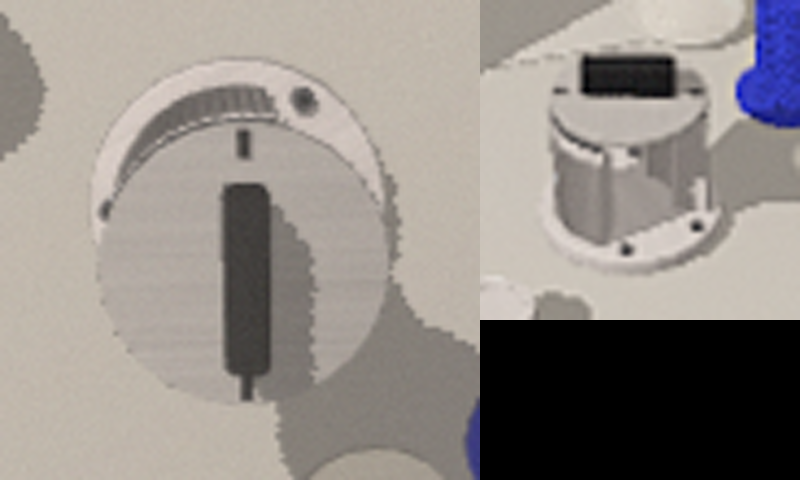

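```bash
cat > m.py <<'E'
from h import *
c=dict(np.load("w2.npz")); k=110/480
f=lambda u,v,z:p2w(c,235+u*k-.5,140+v*k-.5,z)
im=cv2.imread("pics/w2.png")
H=f(243,263,.094);print("lidc",H)
h=[f(247,183,.118),f(247,375,.118)];print("handle ctr",(h[0]+h[1])/2,np.arctan2(*(h[1]-h[0])[1::-1]),np.linalg.norm(h[1]-h[0]))
for n,p in(("bolt1",(303,100)),("bolt2",(104,210)),("wallend base",(272,88)),("footedge",(240,58)),("footedge2",(97,185)),("footedge3",(375,160))):
    X=f(*p,.012); d=X-H; print(n,X.round(4),np.hypot(d[0],d[1]).round(4),np.arctan2(d[1],d[0]).round(3))
for n,u,v,z in(("mat",363,38,.003),("core",213,140,.03),("disc",134.5,171,.009),("r1",205,240.5,.008),("r2",144,257.5,.008),("r3",59,191,.008)): print(n,p2w(c,u,v,z).round(4))
E
python3 m.py; python3 -c "
from h import *
plan([.6215,.0775,.16],-.347)"
```

```text
lidc [0.62242525 0.08039769 0.094     ]
handle ctr [0.62152362 0.0811461  0.118     ] -0.3370625652835988 0.05916876247824274
bolt1 [0.5944 0.1161 0.012 ] 0.0454 2.237
bolt2 [0.6079 0.0337 0.012 ] 0.0489 -1.872
wallend base [0.5864 0.107  0.012 ] 0.0447 2.506
footedge [0.5723 0.0997 0.012 ] 0.0537 2.774
footedge2 [0.5982 0.0346 0.012 ] 0.0518 -2.057
footedge3 [0.6243 0.1339 0.012 ] 0.0535 1.537
mat [0.4545 0.2539 0.003 ]
core [ 0.5133 -0.0011  0.03  ]
disc [ 0.5154 -0.1435  0.009 ]
r1 [ 0.6644 -0.0865  0.008 ]
r2 [ 0.6575 -0.1997  0.008 ]
r3 [ 0.5029 -0.2756  0.008 ]
plan [0.055 0.227 0.015] [ 0.0001  0.0001 -0.0001] rows>= 4.0
```

Housing axis is about (0.622, 0.080). The wall end puts the housing's x axis at about +0.1 rad, so its y is about 1.67 (≡ −1.47). The lid's y is at −0.34, so I turn it by −1.13. Now descending on the handle.

```bash
python3 -c "
from h import *
plan([.622,.080,.16],-.338)
plan([.622,.080,.098],-.338)"
```

```text
plan [0.0545 0.227  0.0183] [ 0.0001 -0.0013 -0.0001] rows>= 4.0
plan [0.0546 0.3096 0.0184] [ 0.0001 -0.0013 -0.0001] rows>= 5.0
```

Emit:
drive_tool(motion=[{"dx": 0.0545, "dy": 0.1, "dz": 0.018, "wx": 0, "wy": -0.001, "wz": 0, "grip": 1}, {"dx": 0.0545, "dy": 0.1, "dz": 0.018, "wx": 0, "wy": -0.001, "wz": 0, "grip": 1}, {"dx": 0.0545, "dy": 0.22, "dz": 0.018, "wx": 0, "wy": -0.001, "wz": 0, "grip": 1}, {"dx": 0.0545, "dy": 0.22, "dz": 0.018, "wx": 0, "wy": -0.001, "wz": 0, "grip": 1}, {"dx": 0.0545, "dy": 0.25, "dz": 0.018, "wx": 0, "wy": -0.001, "wz": 0, "grip": 1}, {"dx": 0.0545, "dy": 0.28, "dz": 0.018, "wx": 0, "wy": -0.001, "wz": 0, "grip": 1}, {"dx": 0.0545, "dy": 0.308, "dz": 0.018, "wx": 0, "wy": -0.001, "wz": 0, "grip": 1}, {"dx": 0.0545, "dy": 0.308, "dz": 0.018, "wx": 0, "wy": -0.001, "wz": 0, "grip": 1}, {"dx": 0.0545, "dy": 0.308, "dz": 0.018, "wx": 0, "wy": -0.001, "wz": 0, "grip": -1}, {"dx": 0.0545, "dy": 0.308, "dz": 0.018, "wx": 0, "wy": -0.001, "wz": 0, "grip": -1}, {"dx": 0.0545, "dy": 0.308, "dz": 0.018, "wx": 0, "wy": -0.001, "wz": 0, "grip": -1}, {"dx": 0.0545, "dy": 0.308, "dz": 0.018, "wx": 0, "wy": -0.001, "wz": 0, "grip": -1}, {"dx": 0.0545, "dy": 0.308, "dz": 0.018, "wx": 0, "wy": -0.001, "wz": 0, "grip": -1}, {"dx": 0.0545, "dy": 0.308, "dz": 0.018, "wx": 0, "wy": -0.001, "wz": 0, "grip": -1}, {"dx": 0.0545, "dy": 0.308, "dz": 0.018, "wx": 0, "wy": -0.001, "wz": 0, "grip": -1}])

```text
time_s: 3.4
position: [0.6219, 0.0797, 0.0993]
eef_rot: [-1.571, 0.0, -0.34]
contact_force: [0.3, 0.8, 0.7]
opening: -0.0003
```

The fingers closed on nothing, so I'll look.

```bash
python3 - <<'E'
from h import *
c=cam("wrist"); cv2.imwrite("pics/w3.png",np.hstack([c["bgr"][100:400,130:430],cv2.resize(cam("side")["bgr"][130:230,220:320],(300,300),interpolation=cv2.INTER_CUBIC)]))
E
```

```text
(no output)
```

View pics/w3.png

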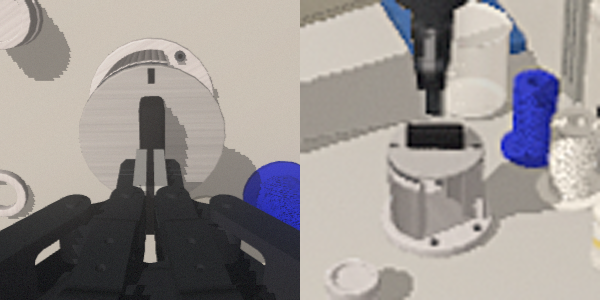

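```bash
python3 - <<'E'
from h import *
st();p=env.get_state()["position"]
for n in("side","wrist","top"):
    c=cam(n); print(n,w2p(c,p),w2p(c,p+[0,0,.02]),"handle",w2p(c,[.622,.08,.118]), "cam",-c["R"].T@c["t"])
    np.savez(n+"3.npz",**{k:c[k] for k in("R","t","f","cx","cy")})
s=dict(np.load("side3.npz"));w=dict(np.load("wrist3.npz"))
def tri(a,pa,b,pb):
    P=lambda c:np.diag([1,1,1])@np.hstack([c["R"],c["t"][:,None]])
    n=lambda c,p:np.array([[(p[0]-c["cx"])/c["f"]],[(p[1]-c["cy"])/c["f"]]])
    X=cv2.triangulatePoints(P(a),P(b),n(a,pa),n(b,pb));return (X[:3]/X[3]).ravel()
# top edge centre of handle: side0 handle top face centre, w2 handle
w2=dict(np.load("w2.npz"))
print("handle tri",tri(s,(265,174.5),w2,(291.2,203)))
print("tip via side+wrist",tri(s,(265,167.7),w,(280,250)))
E
```

```text
{'time_s': 3.5, 'position': [0.6219, 0.0797, 0.0992], 'eef_rot': [-1.5712, 0.0004, -0.3399], 'contact_force': [-0.964, -0.1609, -0.5595], 'opening': -0.0002, 'q': [0.0534, 0.5966, 1.5255, -0.0003, 1.0201, -1.1774]}
side [264.52876893 177.61407313] [264.43783429 171.89383313] handle [264.46045207 172.19051857] cam [ 0.33288667 -0.91410776  0.86373166]
wrist [279.52727619 238.57805732] [279.52313501 252.68454801] handle [280.08221523 251.76729432] cam [0.5526778  0.10428349 0.27601626]
top [225.97075864 190.99546333] [225.11532648 189.29655564] handle [225.07667726 189.34990687] cam [ 0.31516622 -0.11372615  1.40603828]
handle tri [0.62342988 0.08105969 0.10875023]
tip via side+wrist [0.62045459 0.08197495 0.12986848]
```

By the side view the shut finger tips look about 2–3 cm higher than the reported TCP. I'll raise the arm clear and measure that properly.

Emit:
drive_tool(motion=[{"dx": 0, "dy": -0.08, "dz": 0, "wx": 0, "wy": 0, "wz": 0, "grip": -1}, {"dx": 0, "dy": -0.08, "dz": 0, "wx": 0, "wy": 0, "wz": 0, "grip": -1}, {"dx": 0, "dy": -0.08, "dz": 0, "wx": 0, "wy": 0, "wz": 0, "grip": -1}, {"dx": 0, "dy": -0.08, "dz": 0, "wx": 0, "wy": 0, "wz": 0, "grip": -1}])

```text
time_s: 4.05
position: [0.6214, 0.0797, 0.1583]
eef_rot: [-1.572, 0.001, -0.34]
contact_force: [0.8, -0.3, -0.6]
opening: 0.0002
```

```bash
python3 - <<'E'
from h import *
st();p=env.get_state()["position"]
out=[]
for n in("side","wrist"):
    c=cam(n); q=w2p(c,p);q2=w2p(c,p-[0,0,.02]);h=w2p(c,[.622,.08,.118]);print(n,q,q2,h)
    im=c["bgr"]
    r=33 if n=="side" else 80; x0,y0=int(q[0])-r,int(q[1])-r+(10 if n=="side" else 0)
    k=400/(2*r); cr=cv2.resize(im[y0:y0+2*r,x0:x0+2*r],(400,400),interpolation=cv2.INTER_CUBIC)
    for a,col in((q,(0,0,255)),(h,(0,255,0))): cv2.circle(cr,(int((a[0]-x0+.5)*k),int((a[1]-y0+.5)*k)),3,col,-1)
    print("origin",x0,y0,k); out.append(cr)
cv2.imwrite("pics/w4.png",np.hstack(out))
E
```

```text
{'time_s': 4.05, 'position': [0.6214, 0.0797, 0.1583], 'eef_rot': [-1.5716, 0.0013, -0.3398], 'contact_force': [0.7551, -0.2544, -0.6328], 'opening': 0.0002, 'q': [0.0535, 0.5291, 1.4793, -0.0003, 1.1346, -1.1774]}
side [264.10258771 160.38986422] [264.19886062 166.34627484] [264.46045207 172.19051857]
origin 231 137 6.0606060606060606
wrist [279.73606622 239.24288709] [279.74364858 227.68209211] [280.34037482 218.49344072]
origin 199 159 2.5
```

View pics/w4.png

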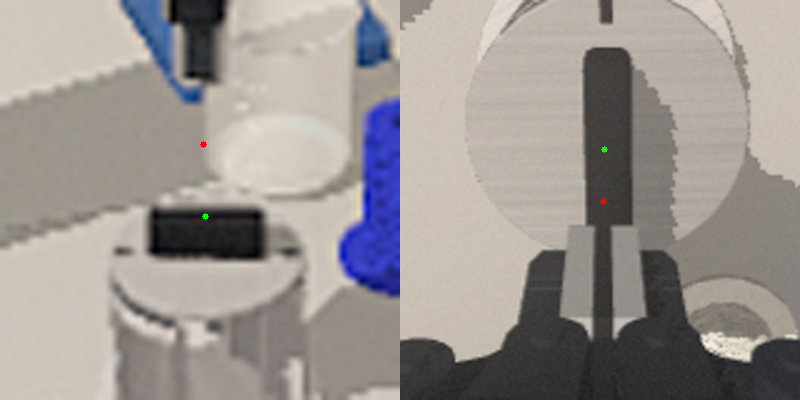

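```bash
python3 - <<'E'
from h import *
p=env.get_state()["position"]; ya=-.34
ex=np.array([np.cos(ya),np.sin(ya),0]); ez=np.array([-np.sin(ya),np.cos(ya),0])
W=cam("wrist");S=cam("side")
for dz in(.016,.02,.025,.03,.035,.04):
    q=p+[0,0,dz]
    print(dz,"wrist near corners",w2p(W,q-.011*ex+.004*ez).round(1),w2p(W,q-.011*ex-.004*ez).round(1),"side",[w2p(S,q+a*ex+b*ez).round(1).tolist() for a in(-.011,.011) for b in(-.01,0)])
E
```

```text
0.016 wrist near corners [286.8 231.1] [272.2 231.1] side [[259.7, 157.7], [259.9, 155.7], [267.8, 157.9], [267.9, 155.8]]
0.02 wrist near corners [287.  233.8] [272.  233.8] side [[259.7, 156.5], [259.9, 154.5], [267.8, 156.7], [267.9, 154.6]]
0.025 wrist near corners [287.2 237.3] [271.8 237.3] side [[259.7, 155.0], [259.9, 152.9], [267.8, 155.1], [267.9, 153.1]]
0.03 wrist near corners [287.4 241.1] [271.6 241.1] side [[259.6, 153.4], [259.8, 151.4], [267.7, 153.6], [267.9, 151.5]]
0.035 wrist near corners [287.6 245.1] [271.3 245.1] side [[259.6, 151.9], [259.8, 149.8], [267.7, 152.0], [267.9, 150.0]]
0.04 wrist near corners [287.9 249.3] [271.  249.3] side [[259.5, 150.3], [259.7, 148.3], [267.7, 150.4], [267.9, 148.4]]
```

The tips sit about 35–40 mm behind the reported TCP, so the stated TCP doesn't match what I see. I'll calibrate by gently touching the handle top (z = 0.118) with shut fingers.

Emit:
drive_tool(motion=[{"dx": 0, "dy": 0.06, "dz": 0, "wx": 0, "wy": 0, "wz": 0, "grip": -1}, {"dx": 0, "dy": 0.086, "dz": 0, "wx": 0, "wy": 0, "wz": 0, "grip": -1}, {"dx": 0, "dy": 0.093, "dz": 0, "wx": 0, "wy": 0, "wz": 0, "grip": -1}, {"dx": 0, "dy": 0.096, "dz": 0, "wx": 0, "wy": 0, "wz": 0, "grip": -1}, {"dx": 0, "dy": 0.096, "dz": 0, "wx": 0, "wy": 0, "wz": 0, "grip": -1}])

```text
time_s: 4.75
position: [0.6217, 0.0797, 0.0867]
eef_rot: [-1.572, 0.001, -0.34]
contact_force: [0.3, -0.2, 0.5]
opening: -0.0004
```

Emit:
drive_tool(motion=[{"dx": 0, "dy": 0.003, "dz": 0, "wx": 0, "wy": 0, "wz": 0, "grip": -1}, {"dx": 0, "dy": 0.004, "dz": 0, "wx": 0, "wy": 0, "wz": 0, "grip": -1}, {"dx": 0, "dy": 0.004, "dz": 0, "wx": 0, "wy": 0, "wz": 0, "grip": -1}])

```text
time_s: 5.05
position: [0.6221, 0.0798, 0.0844]
eef_rot: [-1.571, 0.0, -0.34]
contact_force: [0.4, 0.4, 2.5]
opening: -0.0001
```

Emit:
drive_tool(motion=[{"dx": 0, "dy": 0.003, "dz": 0, "wx": 0, "wy": 0, "wz": 0, "grip": -1}, {"dx": 0, "dy": 0.003, "dz": 0, "wx": 0, "wy": 0, "wz": 0, "grip": -1}])

```text
time_s: 5.25
position: [0.6223, 0.0798, 0.0843]
eef_rot: [-1.571, -0.001, -0.34]
contact_force: [-8.8, -0.7, 18.6]
opening: -0.0001
```

Contact is at TCP z = 0.0844, so the shut tips are 33.6 mm behind the reported TCP. Correcting for that: back up, open, go to TCP z ≈ 0.065 and grip.

Emit:
drive_tool(motion=[{"dx": 0, "dy": -0.02, "dz": 0, "wx": 0, "wy": 0, "wz": 0, "grip": 1}, {"dx": 0, "dy": -0.02, "dz": 0, "wx": 0, "wy": 0, "wz": 0, "grip": 1}, {"dx": 0, "dy": -0.02, "dz": 0, "wx": 0, "wy": 0, "wz": 0, "grip": 1}, {"dx": 0, "dy": -0.02, "dz": 0, "wx": 0, "wy": 0, "wz": 0, "grip": 1}, {"dx": 0, "dy": -0.02, "dz": 0, "wx": 0, "wy": 0, "wz": 0, "grip": 1}, {"dx": 0, "dy": 0.01, "dz": 0, "wx": 0, "wy": 0, "wz": 0, "grip": 1}, {"dx": 0, "dy": 0.026, "dz": 0, "wx": 0, "wy": 0, "wz": 0, "grip": 1}, {"dx": 0, "dy": 0.026, "dz": 0, "wx": 0, "wy": 0, "wz": 0, "grip": 1}, {"dx": 0, "dy": 0.026, "dz": 0, "wx": 0, "wy": 0, "wz": 0, "grip": -1}, {"dx": 0, "dy": 0.026, "dz": 0, "wx": 0, "wy": 0, "wz": 0, "grip": -1}, {"dx": 0, "dy": 0.026, "dz": 0, "wx": 0, "wy": 0, "wz": 0, "grip": -1}, {"dx": 0, "dy": 0.026, "dz": 0, "wx": 0, "wy": 0, "wz": 0, "grip": -1}, {"dx": 0, "dy": 0.026, "dz": 0, "wx": 0, "wy": 0, "wz": 0, "grip": -1}, {"dx": 0, "dy": 0.026, "dz": 0, "wx": 0, "wy": 0, "wz": 0, "grip": -1}])

```text
time_s: 6.65
position: [0.6226, 0.0798, 0.0654]
eef_rot: [-1.571, -0.002, -0.34]
contact_force: [-0.9, 0.4, 4.1]
opening: 0.0126
```

Gripped. Turning the lid by −1.13 rad.

Emit:
drive_tool(motion=[{"dx": 0, "dy": 0, "dz": 0, "wx": 0, "wy": 0.018, "wz": 0, "grip": -1}, {"dx": 0, "dy": 0, "dz": 0, "wx": 0, "wy": 0.036, "wz": 0, "grip": -1}, {"dx": 0, "dy": 0, "dz": 0, "wx": 0, "wy": 0.054, "wz": 0, "grip": -1}, {"dx": 0, "dy": 0, "dz": 0, "wx": 0, "wy": 0.072, "wz": 0, "grip": -1}, {"dx": 0, "dy": 0, "dz": 0, "wx": 0, "wy": 0.09, "wz": 0, "grip": -1}, {"dx": 0, "dy": 0, "dz": 0, "wx": 0, "wy": 0.108, "wz": 0, "grip": -1}, {"dx": 0, "dy": 0, "dz": 0, "wx": 0, "wy": 0.126, "wz": 0, "grip": -1}, {"dx": 0, "dy": 0, "dz": 0, "wx": 0, "wy": 0.144, "wz": 0, "grip": -1}, {"dx": 0, "dy": 0, "dz": 0, "wx": 0, "wy": 0.162, "wz": 0, "grip": -1}, {"dx": 0, "dy": 0, "dz": 0, "wx": 0, "wy": 0.18, "wz": 0, "grip": -1}, {"dx": 0, "dy": 0, "dz": 0, "wx": 0, "wy": 0.18, "wz": 0, "grip": -1}, {"dx": 0, "dy": 0, "dz": 0, "wx": 0, "wy": 0.18, "wz": 0, "grip": -1}])

```text
time_s: 7.85
position: [0.6226, 0.0798, 0.0654]
eef_rot: [-1.569, -0.0, -1.467]
contact_force: [-0.9, 0.3, 1.1]
opening: 0.0126
```

Emit:
drive_tool(motion=[{"dx": 0, "dy": -0.006, "dz": 0, "wx": 0, "wy": 0, "wz": 0, "grip": -1}, {"dx": 0, "dy": -0.014, "dz": 0, "wx": 0, "wy": 0, "wz": 0, "grip": -1}, {"dx": 0, "dy": -0.014, "dz": 0, "wx": 0, "wy": 0, "wz": 0, "grip": -1}])

```text
time_s: 8.15
position: [0.623, 0.0798, 0.0769]
eef_rot: [-1.568, -0.0, -1.467]
contact_force: [0.7, 0.6, -1.7]
opening: 0.0125
```

It's free. Carrying it over the mat.

```bash
python3 -c "
from h import *
plan([.623,.08,.17]);plan([.452,.2535,.17]);plan([.452,.2535,.01]);plan([.452,.2535,-.004])"
```

```text
plan [-0.0002 -0.1242  0.0003] [-0.0004  0.      0.0001] rows>= 2.0
plan [-0.254  -0.1249 -0.2024] [-0.0004  0.      0.0001] rows>= 6.0
plan [-0.2541  0.0885 -0.203 ] [-0.0004  0.      0.0001] rows>= 6.0
plan [-0.2541  0.1071 -0.203 ] [-0.0004  0.      0.0001] rows>= 6.0
```

Emit:
drive_tool(motion=[{"dx": 0, "dy": -0.05, "dz": 0, "wx": 0, "wy": 0, "wz": 0, "grip": -1}, {"dx": 0, "dy": -0.1, "dz": 0, "wx": 0, "wy": 0, "wz": 0, "grip": -1}, {"dx": 0, "dy": -0.125, "dz": 0, "wx": 0, "wy": 0, "wz": 0, "grip": -1}, {"dx": -0.05, "dy": -0.125, "dz": -0.04, "wx": 0, "wy": 0, "wz": 0, "grip": -1}, {"dx": -0.1, "dy": -0.125, "dz": -0.08, "wx": 0, "wy": 0, "wz": 0, "grip": -1}, {"dx": -0.15, "dy": -0.125, "dz": -0.12, "wx": 0, "wy": 0, "wz": 0, "grip": -1}, {"dx": -0.2, "dy": -0.125, "dz": -0.16, "wx": 0, "wy": 0, "wz": 0, "grip": -1}, {"dx": -0.254, "dy": -0.125, "dz": -0.203, "wx": 0, "wy": 0, "wz": 0, "grip": -1}, {"dx": -0.254, "dy": -0.125, "dz": -0.203, "wx": 0, "wy": 0, "wz": 0, "grip": -1}, {"dx": -0.254, "dy": -0.07, "dz": -0.203, "wx": 0, "wy": 0, "wz": 0, "grip": -1}, {"dx": -0.254, "dy": -0.01, "dz": -0.203, "wx": 0, "wy": 0, "wz": 0, "grip": -1}, {"dx": -0.254, "dy": 0.05, "dz": -0.203, "wx": 0, "wy": 0, "wz": 0, "grip": -1}, {"dx": -0.254, "dy": 0.08, "dz": -0.203, "wx": 0, "wy": 0, "wz": 0, "grip": -1}, {"dx": -0.254, "dy": 0.095, "dz": -0.203, "wx": 0, "wy": 0, "wz": 0, "grip": -1}, {"dx": -0.254, "dy": 0.105, "dz": -0.203, "wx": 0, "wy": 0, "wz": 0, "grip": -1}, {"dx": -0.254, "dy": 0.105, "dz": -0.203, "wx": 0, "wy": 0, "wz": 0, "grip": -1}])

```text
time_s: 9.75
position: [0.4524, 0.2535, -0.0022]
eef_rot: [-1.568, -0.0, -1.467]
contact_force: [-0.1, -0.1, -1.8]
opening: 0.0126
```

Emit:
drive_tool(motion=[{"dx": 0, "dy": 0.003, "dz": 0, "wx": 0, "wy": 0, "wz": 0, "grip": -1}, {"dx": 0, "dy": 0.005, "dz": 0, "wx": 0, "wy": 0, "wz": 0, "grip": -1}, {"dx": 0, "dy": 0.005, "dz": 0, "wx": 0, "wy": 0, "wz": 0, "grip": -1}])

```text
time_s: 10.05
position: [0.4527, 0.2536, -0.0055]
eef_rot: [-1.567, -0.0, -1.466]
contact_force: [0.6, 0.1, -2.0]
opening: 0.0126
```

Emit:
drive_tool(motion=[{"dx": 0, "dy": 0.002, "dz": 0, "wx": 0, "wy": 0, "wz": 0, "grip": -1}, {"dx": 0, "dy": 0.003, "dz": 0, "wx": 0, "wy": 0, "wz": 0, "grip": -1}, {"dx": 0, "dy": 0.003, "dz": 0, "wx": 0, "wy": 0, "wz": 0, "grip": -1}])

```text
time_s: 10.35
position: [0.4529, 0.2537, -0.0076]
eef_rot: [-1.566, 0.0, -1.466]
contact_force: [-0.6, -0.2, -2.0]
opening: 0.0125
```

Emit:
drive_tool(motion=[{"dx": 0, "dy": 0.002, "dz": 0, "wx": 0, "wy": 0, "wz": 0, "grip": -1}, {"dx": 0, "dy": 0.003, "dz": 0, "wx": 0, "wy": 0, "wz": 0, "grip": -1}, {"dx": 0, "dy": 0.003, "dz": 0, "wx": 0, "wy": 0, "wz": 0, "grip": -1}])

```text
time_s: 10.65
position: [0.453, 0.2538, -0.0077]
eef_rot: [-1.566, 0.0, -1.466]
contact_force: [-9.7, -4.5, 32.5]
opening: 0.0126
```

Touchdown on the mat. Releasing and rising.

Emit:
drive_tool(motion=[{"dx": 0, "dy": -0.001, "dz": 0, "wx": 0, "wy": 0, "wz": 0, "grip": 1}, {"dx": 0, "dy": -0.001, "dz": 0, "wx": 0, "wy": 0, "wz": 0, "grip": 1}, {"dx": 0, "dy": -0.001, "dz": 0, "wx": 0, "wy": 0, "wz": 0, "grip": 1}, {"dx": 0, "dy": -0.001, "dz": 0, "wx": 0, "wy": 0, "wz": 0, "grip": 1}, {"dx": 0, "dy": -0.03, "dz": 0, "wx": 0, "wy": 0, "wz": 0, "grip": 1}, {"dx": 0, "dy": -0.09, "dz": 0, "wx": 0, "wy": 0, "wz": 0, "grip": 1}, {"dx": 0, "dy": -0.15, "dz": 0, "wx": 0, "wy": 0, "wz": 0, "grip": 1}, {"dx": 0, "dy": -0.22, "dz": 0, "wx": 0, "wy": 0, "wz": 0, "grip": 1}, {"dx": 0, "dy": -0.28, "dz": 0, "wx": 0, "wy": 0, "wz": 0, "grip": 1}])

```text
time_s: 11.55
position: [0.4518, 0.2535, 0.2043]
eef_rot: [-1.566, 0.0, -1.466]
contact_force: [0.3, 0.7, 0.2]
opening: 0.0855
```

```bash
python3 -c "
from h import *
plan([.515,-.001,.22],.12)"
```

```text
plan [ 0.3463 -0.0208  0.0485] [-0.0006 -0.2525  0.0006] rows>= 11.0
```

Emit:
drive_tool(motion=[{"dx": 0.346, "dy": -0.02, "dz": 0.0485, "wx": -0.0006, "wy": -0.2525, "wz": 0.0006, "grip": 1}, {"dx": 0.346, "dy": -0.02, "dz": 0.0485, "wx": -0.0006, "wy": -0.2525, "wz": 0.0006, "grip": 1}, {"dx": 0.346, "dy": -0.02, "dz": 0.0485, "wx": -0.0006, "wy": -0.2525, "wz": 0.0006, "grip": 1}, {"dx": 0.346, "dy": -0.02, "dz": 0.0485, "wx": -0.0006, "wy": -0.2525, "wz": 0.0006, "grip": 1}, {"dx": 0.346, "dy": -0.02, "dz": 0.0485, "wx": -0.0006, "wy": -0.2525, "wz": 0.0006, "grip": 1}, {"dx": 0.346, "dy": -0.02, "dz": 0.0485, "wx": -0.0006, "wy": -0.2525, "wz": 0.0006, "grip": 1}, {"dx": 0.346, "dy": -0.02, "dz": 0.0485, "wx": -0.0006, "wy": -0.2525, "wz": 0.0006, "grip": 1}, {"dx": 0.346, "dy": -0.02, "dz": 0.0485, "wx": -0.0006, "wy": -0.2525, "wz": 0.0006, "grip": 1}, {"dx": 0.346, "dy": -0.02, "dz": 0.0485, "wx": -0.0006, "wy": -0.2525, "wz": 0.0006, "grip": 1}, {"dx": 0.346, "dy": -0.02, "dz": 0.0485, "wx": -0.0006, "wy": -0.2525, "wz": 0.0006, "grip": 1}, {"dx": 0.346, "dy": -0.02, "dz": 0.0485, "wx": -0.0006, "wy": -0.2525, "wz": 0.0006, "grip": 1}, {"dx": 0.346, "dy": -0.02, "dz": 0.0485, "wx": -0.0006, "wy": -0.2525, "wz": 0.0006, "grip": 1}])

```text
time_s: 12.75
position: [0.5148, -0.0008, 0.2191]
eef_rot: [-1.571, 0.001, 0.126]
contact_force: [0.3, -0.1, -0.7]
opening: 0.0856
```

```bash
python3 - <<'E'
from h import *
st()
c=cam("wrist","w5"); np.savez("w5.npz",**{k:c[k] for k in("R","t","f","cx","cy")})
for n,X in(("core",[.515,-.002,.03]),("lips",[.6226,.08,.088]),("lid",[.453,.254,.021]),("disc",[.5154,-.1435,.009])): print(n,w2p(c,X))
E
```

```text
{'time_s': 12.75, 'position': [0.5148, -0.0008, 0.2191], 'eef_rot': [-1.5707, 0.0008, 0.1256], 'contact_force': [0.2949, -0.099, -0.6851], 'opening': 0.0856, 'q': [-0.092, 0.2645, 1.7151, -0.0001, 1.1628, -1.7883]}
core [278.75158165 177.05481343]
lips [339.6119578  290.54462714]
lid [499.58567173 150.87777846]
disc [164.86732056 159.95032039]
```

View pics/w5.png

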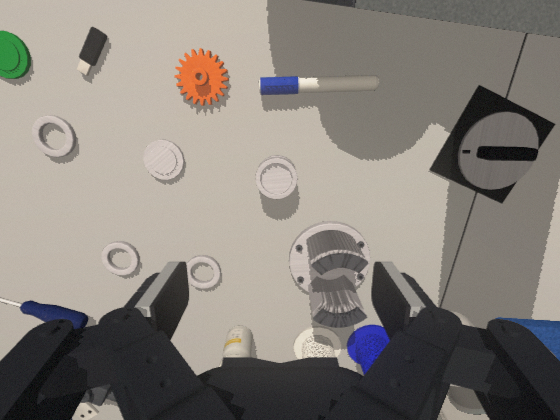

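The lid lies well on the mat at (497,152), and the housing is open with four foot bolts at about (299,249), (360,244), (297,278) and (362,273). The core is at (276,175) and the disc at (164,160). Measuring these by circles and blobs.

```bash
cat >> h.py <<'E'
def circ(c,X,r=.025,pad=1.7):
    "refine a circle of radius r near world X (at its height) by Hough; returns world point"
    q=w2p(c,X); rp=c["f"]*r/(c["R"]@np.asarray(X)+c["t"])[2]; h=int(rp*pad); x0,y0=int(q[0])-h,int(q[1])-h
    k=6; g=cv2.GaussianBlur(cv2.resize(cv2.cvtColor(c["bgr"][max(y0,0):y0+2*h,max(x0,0):x0+2*h],cv2.COLOR_BGR2GRAY),None,fx=k,fy=k,interpolation=cv2.INTER_CUBIC),(0,0),3)
    o=cv2.HoughCircles(g,cv2.HOUGH_GRADIENT_ALT,1.5,15,param1=120,param2=.5,minRadius=int(rp*k*.88),maxRadius=int(rp*k*1.15))
    if o is None: print("none",X); return None
    o=o.reshape(-1,o.shape[-1])[0]; u,v=max(x0,0)+(o[0]+.5)/k-.5,max(y0,0)+(o[1]+.5)/k-.5
    W=p2w(c,u,v,X[2]); print("circ px",np.round((u,v,o[2]/k),1),"exp r",round(rp,1),"world",W.round(4)); return W
E
python3 - <<'E'
from h import *
c=dict(np.load("w5.npz")); c["bgr"]=cv2.imread("pics/w5.png")
circ(c,[.515,-.002,.03]);circ(c,[.5154,-.1435,.006]);circ(c,[.6644,-.0865,.008]);circ(c,[.6575,-.1997,.008]);circ(c,[.503,-.2756,.008])
circ(c,[.6226,.08,.012],.055,1.3)
g=c["bgr"].max(2)
out=[]
for u,v in((299,249),(360,244),(297,278),(362,273)):
    w=g[v-6:v+7,u-6:u+7].astype(float); m=np.clip(110-w,0,None); yy,xx=np.mgrid[v-6:v+7,u-6:u+7]
    p=((m*xx).sum()/m.sum(),(m*yy).sum()/m.sum()); X=p2w(c,*p,.012); out.append(X); print(np.round(p,1),X.round(4))
out=np.array(out); print(out.mean(0),[np.arctan2(*(a-b)[1::-1]) for a,b in((out[1],out[0]),(out[3],out[2]),(out[2],out[0]),(out[3],out[1]))])
cv2.imwrite("pics/crop5.png",cv2.resize(c["bgr"][210:340,270:400],(600,600),interpolation=cv2.INTER_CUBIC))
E
```

```text
circ px [275.6 178.3  20.5] exp r 21.1 world [ 0.517  -0.0055  0.03  ]
circ px [164.1 159.8  19.4] exp r 20.1 world [ 0.5159 -0.1455  0.006 ]
circ px [202.6 272.1  17.4] exp r 18.1 world [ 0.6645 -0.0893  0.008 ]
none [0.6575, -0.1997, 0.008]
none [0.503, -0.2756, 0.008]
none [0.6226, 0.08, 0.012]
[298.9 247.7] [0.6101 0.0368 0.012 ]
[360.3 244.5] [0.5953 0.117  0.012 ]
[300.3 279.4] [0.6567 0.0454 0.012 ]
[359.4 272.7] [0.6365 0.124  0.012 ]
[0.62463985 0.08080627 0.012     ] [np.float64(1.7523133699738602), np.float64(1.8215134255927115), np.float64(0.1818466555753324), np.float64(0.16989261525992896)]
```

View pics/crop5.png

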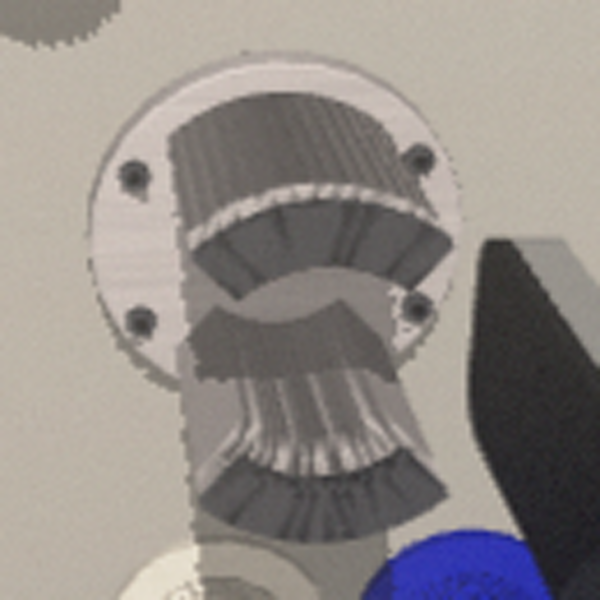

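```bash
python3 - <<'E'
from h import *
c=dict(np.load("w5.npz")); k=130/600
F=lambda P,z:np.array([p2w(c,270+u*k-.4,210+v*k-.4,z) for u,v in P])
for P,z in(([(134,175),(421,158),(141,320),(415,308)],.012),([(188,245),(453,240),(198,497),(447,493)],.088),([(240,298),(415,290)],.088)):
    o=F(P,z); print(o.round(4).tolist(),o.mean(0).round(4)); print([round(float(np.arctan2(*(b-a)[1::-1])),3) for a,b in zip(o[::2],o[1::2])])
    if len(o)==4: print("x dir",[round(float(np.arctan2(*(o[i+2]-o[i])[1::-1])),3) for i in(0,1)],"r",np.hypot(*(o-o.mean(0))[:,:2].T).round(4))
E
```

```text
[[0.6098, 0.0364, 0.012], [0.5943, 0.1175, 0.012], [0.656, 0.0451, 0.012], [0.642, 0.1253, 0.012]] [0.6255 0.0811 0.012 ]
[1.76, 1.745]
x dir [0.187, 0.163] r [0.0474 0.048  0.0472 0.0472]
[[0.5927, 0.0423, 0.088], [0.5837, 0.1039, 0.088], [0.6608, 0.0554, 0.088], [0.652, 0.1166, 0.088]] [0.6223 0.0795 0.088 ]
[1.716, 1.714]
x dir [0.189, 0.185] r [0.0475 0.0456 0.0455 0.0475]
[[0.6049, 0.0567, 0.088], [0.5977, 0.0976, 0.088]] [0.6013 0.0772 0.088 ]
[1.746]
```

Housing x heading is about 0.17 rad and the axis about (0.623, 0.080). For parts I'll centre mechanically: squeeze once along x, reopen, turn 90° and grip along housing y. Core first.

```bash
python3 -c "
from h import *
plan([.516,-.004,.05],-1.40);plan([.516,-.004,-.03],-1.40)"
```

```text
plan [ 0.0012  0.2255 -0.0045] [ 1.000e-04  2.426e-01 -1.000e-04] rows>= 11.0
plan [ 0.0013  0.3321 -0.0045] [ 1.000e-04  2.426e-01 -1.000e-04] rows>= 11.0
```

Emit:
drive_tool(motion=[{"dx": 0.001, "dy": 0.1, "dz": -0.0045, "wx": 0, "wy": 0.2426, "wz": 0, "grip": 1}, {"dx": 0.001, "dy": 0.1, "dz": -0.0045, "wx": 0, "wy": 0.2426, "wz": 0, "grip": 1}, {"dx": 0.001, "dy": 0.2, "dz": -0.0045, "wx": 0, "wy": 0.2426, "wz": 0, "grip": 1}, {"dx": 0.001, "dy": 0.2, "dz": -0.0045, "wx": 0, "wy": 0.2426, "wz": 0, "grip": 1}, {"dx": 0.001, "dy": 0.2, "dz": -0.0045, "wx": 0, "wy": 0.2426, "wz": 0, "grip": 1}, {"dx": 0.001, "dy": 0.2, "dz": -0.0045, "wx": 0, "wy": 0.2426, "wz": 0, "grip": 1}, {"dx": 0.001, "dy": 0.2, "dz": -0.0045, "wx": 0, "wy": 0.2426, "wz": 0, "grip": 1}, {"dx": 0.001, "dy": 0.2, "dz": -0.0045, "wx": 0, "wy": 0.2426, "wz": 0, "grip": 1}, {"dx": 0.001, "dy": 0.22, "dz": -0.0045, "wx": 0, "wy": 0.2426, "wz": 0, "grip": 1}, {"dx": 0.001, "dy": 0.25, "dz": -0.0045, "wx": 0, "wy": 0.2426, "wz": 0, "grip": 1}, {"dx": 0.001, "dy": 0.28, "dz": -0.0045, "wx": 0, "wy": 0.2426, "wz": 0, "grip": 1}, {"dx": 0.001, "dy": 0.31, "dz": -0.0045, "wx": 0, "wy": 0.2426, "wz": 0, "grip": 1}, {"dx": 0.001, "dy": 0.33, "dz": -0.0045, "wx": 0, "wy": 0.2426, "wz": 0, "grip": 1}, {"dx": 0.001, "dy": 0.33, "dz": -0.0045, "wx": 0, "wy": 0.2426, "wz": 0, "grip": 1}, {"dx": 0.001, "dy": 0.33, "dz": -0.0045, "wx": 0, "wy": 0.2426, "wz": 0, "grip": 0.1}, {"dx": 0.001, "dy": 0.33, "dz": -0.0045, "wx": 0, "wy": 0.2426, "wz": 0, "grip": 0.1}, {"dx": 0.001, "dy": 0.33, "dz": -0.0045, "wx": 0, "wy": 0.2426, "wz": 0, "grip": 0.1}, {"dx": 0.001, "dy": 0.33, "dz": -0.0045, "wx": 0, "wy": 0.2426, "wz": 0, "grip": 0.1}, {"dx": 0.001, "dy": 0.33, "dz": -0.0045, "wx": 0, "wy": 0.2426, "wz": 0, "grip": 0.1}])

```text
time_s: 14.7
position: [0.5164, -0.0041, -0.0271]
eef_rot: [-1.57, -0.0, -1.4]
contact_force: [-2.4, 1.2, 8.4]
opening: 0.0484
```

Emit:
drive_tool(motion=[{"dx": 0, "dy": 0, "dz": 0, "wx": 0, "wy": 0, "wz": 0, "grip": 1}, {"dx": 0, "dy": 0, "dz": 0, "wx": 0, "wy": 0, "wz": 0, "grip": 1}, {"dx": 0, "dy": 0, "dz": 0, "wx": 0, "wy": 0, "wz": 0, "grip": 1}, {"dx": 0, "dy": 0, "dz": 0, "wx": 0, "wy": -0.25, "wz": 0, "grip": 1}, {"dx": 0, "dy": 0, "dz": 0, "wx": 0, "wy": -0.25, "wz": 0, "grip": 1}, {"dx": 0, "dy": 0, "dz": 0, "wx": 0, "wy": -0.25, "wz": 0, "grip": 1}, {"dx": 0, "dy": 0, "dz": 0, "wx": 0, "wy": -0.25, "wz": 0, "grip": 1}, {"dx": 0, "dy": 0, "dz": 0, "wx": 0, "wy": -0.25, "wz": 0, "grip": 1}, {"dx": 0, "dy": 0, "dz": 0, "wx": 0, "wy": -0.25, "wz": 0, "grip": 1}, {"dx": 0, "dy": 0, "dz": 0, "wx": 0, "wy": -0.25, "wz": 0, "grip": 1}, {"dx": 0, "dy": 0, "dz": 0, "wx": 0, "wy": -0.25, "wz": 0, "grip": 1}, {"dx": 0, "dy": 0, "dz": 0, "wx": 0, "wy": -0.25, "wz": 0, "grip": 1}, {"dx": 0, "dy": 0, "dz": 0, "wx": 0, "wy": -0.25, "wz": 0, "grip": 1}, {"dx": 0, "dy": 0, "dz": 0, "wx": 0, "wy": -0.25, "wz": 0, "grip": 1}, {"dx": 0, "dy": 0, "dz": 0, "wx": 0, "wy": -0.25, "wz": 0, "grip": -1}, {"dx": 0, "dy": 0, "dz": 0, "wx": 0, "wy": -0.25, "wz": 0, "grip": -1}, {"dx": 0, "dy": 0, "dz": 0, "wx": 0, "wy": -0.25, "wz": 0, "grip": -1}, {"dx": 0, "dy": 0, "dz": 0, "wx": 0, "wy": -0.25, "wz": 0, "grip": -1}, {"dx": 0, "dy": 0, "dz": 0, "wx": 0, "wy": -0.25, "wz": 0, "grip": -1}])

```text
time_s: 16.6
position: [0.5165, -0.0041, -0.0267]
eef_rot: [-1.571, -0.001, 0.169]
contact_force: [-2.6, 0.6, 6.7]
opening: 0.048
```

```bash
python3 -c "
from h import *
st();plan([.516,-.004,.12],.17);plan([.6232,.08,.12],.17);plan([.6232,.08,.02],.17);plan([.6232,.08,-.013],.17)"
```

```text
{'time_s': 16.6, 'position': [0.5165, -0.0041, -0.0267], 'eef_rot': [-1.5711, -0.0009, 0.1687], 'contact_force': [-2.5838, 0.5899, 6.7141], 'opening': 0.048, 'q': [-0.098, 0.6377, 1.8767, -0.0, 0.6262, -1.8375]}
plan [-4.000e-04 -1.957e-01  1.000e-04] [ 0.     -0.0002  0.0001] rows>= 3.0
plan [ 0.1593 -0.1955  0.0866] [ 0.     -0.0002  0.0001] rows>= 4.0
plan [ 0.1592 -0.0622  0.0866] [ 0.     -0.0002  0.0001] rows>= 3.0
plan [ 0.1591 -0.0182  0.0866] [ 0.     -0.0002  0.0001] rows>= 3.0
```

Emit:
drive_tool(motion=[{"dx": 0, "dy": -0.05, "dz": 0, "wx": 0, "wy": 0, "wz": 0, "grip": -1}, {"dx": 0, "dy": -0.11, "dz": 0, "wx": 0, "wy": 0, "wz": 0, "grip": -1}, {"dx": 0, "dy": -0.17, "dz": 0, "wx": 0, "wy": 0, "wz": 0, "grip": -1}, {"dx": 0, "dy": -0.22, "dz": 0, "wx": 0, "wy": 0, "wz": 0, "grip": -1}, {"dx": 0, "dy": -0.22, "dz": 0, "wx": 0, "wy": 0, "wz": 0, "grip": -1}])

```text
time_s: 17.1
position: [0.5188, -0.0042, 0.1429]
eef_rot: [-1.573, -0.009, 0.167]
contact_force: [-0.4, 0.1, -1.4]
opening: 0.0479
```

```bash
python3 - <<'E'
from h import *
st();p=env.get_state()["position"];out=[]
for n in("side","wrist"):
    c=cam(n); q=w2p(c,p+[0,0,.03]); im=c["bgr"]
    r=40 if n=="side" else 90; x0,y0=int(q[0])-r,int(q[1])-r
    k=400/(2*r); cr=cv2.resize(im[y0:y0+2*r,x0:x0+2*r],(400,400),interpolation=cv2.INTER_CUBIC)
    print(n,x0,y0,[((w2p(c,p+[0,0,d])-[x0,y0])*k).round().tolist() for d in(.0267,.0567)]); out.append(cr)
cv2.imwrite("pics/w6.png",np.hstack(out))
E
```

```text
{'time_s': 17.1, 'position': [0.5188, -0.0042, 0.1429], 'eef_rot': [-1.5732, -0.0087, 0.1673], 'contact_force': [-0.4418, 0.0731, -1.3987], 'opening': 0.0479, 'q': [-0.0979, 0.3564, 1.7941, -0.0, 0.9821, -1.836]}
side 194 140 [[205.0, 207.0], [202.0, 159.0]]
wrist 189 176 [[201.0, 194.0], [200.0, 266.0]]
```

View pics/w6.png

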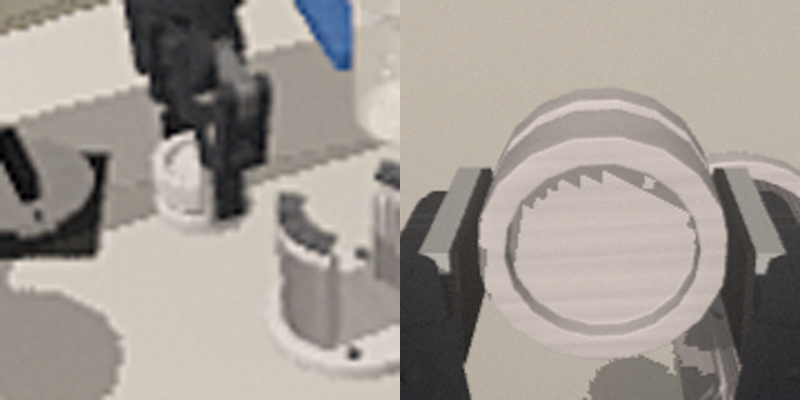

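The core is held upright. Moving over the housing, then a slow force-watched insertion.

```bash
python3 -c "
from h import *
st();plan([.6232,.08,.12],.17)"
```

```text
{'time_s': 17.2, 'position': [0.5163, -0.0041, 0.1383], 'eef_rot': [-1.5713, -0.0017, 0.1677], 'contact_force': [0.8819, 0.018, -0.7109], 'opening': 0.0483, 'q': [-0.098, 0.362, 1.799, -0.0, 0.9788, -1.8365]}
plan [0.1592 0.0247 0.0867] [ 0.0001 -0.0004  0.0003] rows>= 3.0
```

Emit:
drive_tool(motion=[{"dx": 0.05, "dy": 0, "dz": 0.03, "wx": 0, "wy": 0, "wz": 0, "grip": -1}, {"dx": 0.1, "dy": 0, "dz": 0.06, "wx": 0, "wy": 0, "wz": 0, "grip": -1}, {"dx": 0.159, "dy": 0, "dz": 0.0867, "wx": 0, "wy": -0.0004, "wz": 0.0002, "grip": -1}, {"dx": 0.159, "dy": 0.04, "dz": 0.0867, "wx": 0, "wy": -0.0004, "wz": 0.0002, "grip": -1}, {"dx": 0.159, "dy": 0.08, "dz": 0.0867, "wx": 0, "wy": -0.0004, "wz": 0.0002, "grip": -1}, {"dx": 0.159, "dy": 0.095, "dz": 0.0867, "wx": 0, "wy": -0.0004, "wz": 0.0002, "grip": -1}, {"dx": 0.159, "dy": 0.095, "dz": 0.0867, "wx": 0, "wy": -0.0004, "wz": 0.0002, "grip": -1}])

```text
time_s: 17.9
position: [0.6213, 0.0798, 0.0644]
eef_rot: [-1.571, 0.005, 0.17]
contact_force: [-0.1, 0.1, -0.5]
opening: 0.0484
```

```bash
python3 - <<'E'
from h import *
st();plan([.6232,.08,.03],.17)
c=cam("wrist","w7");cv2.imwrite("pics/w7c.png",cv2.resize(c["bgr"][140:320,180:400],(660,540),interpolation=cv2.INTER_CUBIC)); p=env.get_state()["position"]
print("core top",w2p(c,p+[0,0,.0567]),"lips centre",w2p(c,[.6232,.08,.088]),"pocket",w2p(c,[.6232,.08,.012]))
E
```

```text
{'time_s': 17.9, 'position': [0.6213, 0.0798, 0.0644], 'eef_rot': [-1.5707, 0.0049, 0.1697], 'contact_force': [-0.1212, 0.1438, -0.4662], 'opening': 0.0484, 'q': [0.0536, 0.6425, 1.5432, -0.0005, 0.9607, -1.6866]}
plan [ 0.0028  0.0459 -0.0001] [-0.     -0.     -0.0008] rows>= 1.0
core top [279.65967089 293.22072697] lips centre [279.83965849 258.50985559] pocket [279.78341606 214.81236346]
```

View pics/w7c.png

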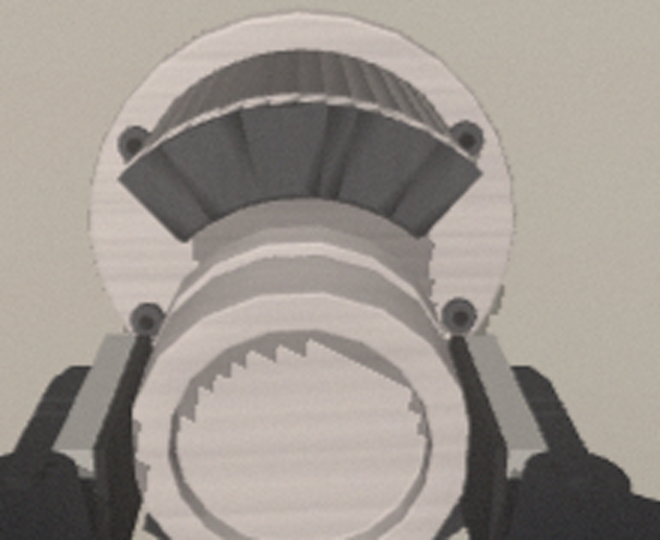

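Well centred: lip corners at 118 and 482 and the core's centre at about 300 in the crop. Descending.

Emit:
drive_tool(motion=[{"dx": 0.0025, "dy": 0.01, "dz": 0, "wx": 0, "wy": 0, "wz": -0.0008, "grip": -1}, {"dx": 0.0025, "dy": 0.018, "dz": 0, "wx": 0, "wy": 0, "wz": -0.0008, "grip": -1}, {"dx": 0.0025, "dy": 0.026, "dz": 0, "wx": 0, "wy": 0, "wz": -0.0008, "grip": -1}, {"dx": 0.0025, "dy": 0.034, "dz": 0, "wx": 0, "wy": 0, "wz": -0.0008, "grip": -1}, {"dx": 0.0025, "dy": 0.04, "dz": 0, "wx": 0, "wy": 0, "wz": -0.0008, "grip": -1}, {"dx": 0.0025, "dy": 0.04, "dz": 0, "wx": 0, "wy": 0, "wz": -0.0008, "grip": -1}])

```text
time_s: 18.55
position: [0.6239, 0.0801, 0.0357]
eef_rot: [-1.571, -0.002, 0.17]
contact_force: [0.2, 0.4, -1.5]
opening: 0.0477
```

Emit:
drive_tool(motion=[{"dx": 0, "dy": 0.01, "dz": 0, "wx": 0, "wy": 0, "wz": 0, "grip": -1}, {"dx": 0, "dy": 0.022, "dz": 0, "wx": 0, "wy": 0, "wz": 0, "grip": -1}, {"dx": 0, "dy": 0.034, "dz": 0, "wx": 0, "wy": 0, "wz": 0, "grip": -1}, {"dx": 0, "dy": 0.046, "dz": 0, "wx": 0, "wy": 0, "wz": 0, "grip": -1}, {"dx": 0, "dy": 0.056, "dz": 0, "wx": 0, "wy": 0, "wz": 0, "grip": -1}, {"dx": 0, "dy": 0.062, "dz": 0, "wx": 0, "wy": 0, "wz": 0, "grip": -1}, {"dx": 0, "dy": 0.064, "dz": 0, "wx": 0, "wy": 0, "wz": 0, "grip": -1}, {"dx": 0, "dy": 0.064, "dz": 0, "wx": 0, "wy": 0, "wz": 0, "grip": -1}])

```text
time_s: 19.35
position: [0.6241, 0.0801, -0.0124]
eef_rot: [-1.571, -0.002, 0.17]
contact_force: [0.4, -0.1, -1.5]
opening: 0.0482
```

Emit:
drive_tool(motion=[{"dx": 0, "dy": 0.0015, "dz": 0, "wx": 0, "wy": 0, "wz": 0, "grip": -1}, {"dx": 0, "dy": 0.003, "dz": 0, "wx": 0, "wy": 0, "wz": 0, "grip": -1}, {"dx": 0, "dy": 0.003, "dz": 0, "wx": 0, "wy": 0, "wz": 0, "grip": -1}])

```text
time_s: 19.65
position: [0.6241, 0.0801, -0.0146]
eef_rot: [-1.571, -0.002, 0.17]
contact_force: [-0.2, -0.3, -1.4]
opening: 0.0483
```

Emit:
drive_tool(motion=[{"dx": 0, "dy": 0, "dz": 0, "wx": 0, "wy": 0, "wz": 0, "grip": 1}, {"dx": 0, "dy": 0, "dz": 0, "wx": 0, "wy": 0, "wz": 0, "grip": 1}, {"dx": 0, "dy": 0, "dz": 0, "wx": 0, "wy": 0, "wz": 0, "grip": 1}, {"dx": 0, "dy": 0, "dz": 0, "wx": 0, "wy": 0, "wz": 0, "grip": 1}, {"dx": 0, "dy": -0.05, "dz": 0, "wx": 0, "wy": 0, "wz": 0, "grip": 1}, {"dx": 0, "dy": -0.11, "dz": 0, "wx": 0, "wy": 0, "wz": 0, "grip": 1}, {"dx": 0, "dy": -0.17, "dz": 0, "wx": 0, "wy": 0, "wz": 0, "grip": 1}, {"dx": 0, "dy": -0.22, "dz": 0, "wx": 0, "wy": 0, "wz": 0, "grip": 1}, {"dx": 0, "dy": -0.25, "dz": 0, "wx": 0, "wy": 0, "wz": 0, "grip": 1}, {"dx": 0, "dy": -0.25, "dz": 0, "wx": 0, "wy": 0, "wz": 0, "grip": 1}])

```text
time_s: 20.65
position: [0.6253, 0.0801, 0.1768]
eef_rot: [-1.572, -0.009, 0.17]
contact_force: [0.3, -0.2, -0.2]
opening: 0.0855
```

```bash
python3 - <<'E'
from h import *
st()
for n in("wrist","top"):
    c=cam(n,n+"8")
    print(n)
    for X in([.6644,-.088,.008],[.6575,-.1997,.008],[.503,-.2756,.008],[.5157,-.1455,.006],[.6236,.08,.042]): circ(c,X)
plan([.6644,-.089,.03],-1.4)
E
```

```text
{'time_s': 20.65, 'position': [0.6253, 0.0801, 0.1768], 'eef_rot': [-1.5716, -0.0085, 0.1697], 'contact_force': [0.3394, -0.2466, -0.1609], 'opening': 0.0855, 'q': [0.0535, 0.5122, 1.459, 0.0002, 1.1619, -1.687]}
wrist
none [0.6644, -0.088, 0.008]
none [0.6575, -0.1997, 0.008]
none [0.503, -0.2756, 0.008]
none [0.5157, -0.1455, 0.006]
none [0.6236, 0.08, 0.042]
top
none [0.6644, -0.088, 0.008]
none [0.6575, -0.1997, 0.008]
none [0.503, -0.2756, 0.008]
none [0.5157, -0.1455, 0.006]
none [0.6236, 0.08, 0.042]
plan [ 0.0152  0.1903 -0.2313] [-0.0003  0.2498  0.0003] rows>= 11.0
```

```bash
cat >> h.py <<'E'
def circ2(c,X,r=.025,pad=3.2):
    q=w2p(c,X); rp=c["f"]*r/(c["R"]@np.asarray(X)+c["t"])[2]; h=int(rp*pad); x0,y0=max(int(q[0])-h,0),max(int(q[1])-h,0); k=4
    g=cv2.resize(cv2.cvtColor(c["bgr"][y0:y0+2*h,x0:x0+2*h],cv2.COLOR_BGR2GRAY),None,fx=k,fy=k,interpolation=cv2.INTER_CUBIC)
    g=cv2.GaussianBlur(cv2.createCLAHE(3,(2,2)).apply(g),(0,0),2.5)
    o=cv2.HoughCircles(g,cv2.HOUGH_GRADIENT,1.5,20,param1=80,param2=18,minRadius=int(rp*k*.88),maxRadius=int(rp*k*1.1))
    if o is None: print("none",X); return
    for a in o.reshape(-1,o.shape[-1])[:2]:
        u,v=x0+(a[0]+.5)/k-.5,y0+(a[1]+.5)/k-.5; W=p2w(c,u,v,X[2]); print(np.round((u,v,a[2]/k),1),"r",round(rp,1),W.round(4)[:2],end="; ")
    print()
E
python3 - <<'E'
from h import *
a=cv2.imread("pics/top0.png");b=cv2.imread("pics/top8.png")
for n in("top",):
    c=cam(n); c["bgr"]=a
    for X in([.6644,-.088,.008],[.6575,-.1997,.008],[.503,-.2756,.008],[.5157,-.1455,.006]):
        u,v=w2p(c,X).astype(int); print((u,v),"diff",np.abs(a[v-14:v+15,u-14:u+15].astype(int)-b[v-14:v+15,u-14:u+15]).mean().round(1)); circ2(c,X)
st()
E
```

```text
(np.int64(285), np.int64(189)) diff 18.0
[285.8 188.7   7.3] r 8.2 [ 0.6665 -0.0887]; 
(np.int64(321), np.int64(194)) diff 18.1
[322.6 194.8   7.8] r 8.2 [ 0.657  -0.2022]; 
(np.int64(343), np.int64(246)) diff 17.9
[344.6 246.8   8. ] r 8.4 [ 0.5037 -0.2787]; 
(np.int64(300), np.int64(239)) diff 18.1
[300.8 238.3   8. ] r 8.3 [ 0.518  -0.1468]; 
{'time_s': 20.8, 'position': [0.6231, 0.08, 0.1718], 'eef_rot': [-1.5707, -0.0007, 0.1696], 'contact_force': [0.2813, 0.0643, 0.267], 'opening': 0.0854, 'q': [0.0535, 0.5173, 1.4637, 0.0002, 1.1599, -1.687]}
```

All parts are still in place. Ring 1 at (0.665, −0.088): centring squeeze at TCP z −0.026.

```bash
python3 -c "
from h import *
plan([.665,-.088,.03],-1.4);plan([.665,-.088,-.026],-1.4)"
```

```text
plan [ 0.0172  0.189  -0.2302] [-1.000e-04  2.498e-01  1.000e-04] rows>= 11.0
plan [ 0.0171  0.2637 -0.2302] [-1.000e-04  2.498e-01  1.000e-04] rows>= 11.0
```

Emit:
drive_tool(motion=[{"dx": 0.017, "dy": 0, "dz": -0.23, "wx": 0, "wy": 0.25, "wz": 0, "grip": 1}, {"dx": 0.017, "dy": 0, "dz": -0.23, "wx": 0, "wy": 0.25, "wz": 0, "grip": 1}, {"dx": 0.017, "dy": 0, "dz": -0.23, "wx": 0, "wy": 0.25, "wz": 0, "grip": 1}, {"dx": 0.017, "dy": 0, "dz": -0.23, "wx": 0, "wy": 0.25, "wz": 0, "grip": 1}, {"dx": 0.017, "dy": 0, "dz": -0.23, "wx": 0, "wy": 0.25, "wz": 0, "grip": 1}, {"dx": 0.017, "dy": 0.03, "dz": -0.23, "wx": 0, "wy": 0.25, "wz": 0, "grip": 1}, {"dx": 0.017, "dy": 0.07, "dz": -0.23, "wx": 0, "wy": 0.25, "wz": 0, "grip": 1}, {"dx": 0.017, "dy": 0.11, "dz": -0.23, "wx": 0, "wy": 0.25, "wz": 0, "grip": 1}, {"dx": 0.017, "dy": 0.15, "dz": -0.23, "wx": 0, "wy": 0.25, "wz": 0, "grip": 1}, {"dx": 0.017, "dy": 0.19, "dz": -0.23, "wx": 0, "wy": 0.25, "wz": 0, "grip": 1}, {"dx": 0.017, "dy": 0.22, "dz": -0.23, "wx": 0, "wy": 0.25, "wz": 0, "grip": 1}, {"dx": 0.017, "dy": 0.245, "dz": -0.23, "wx": 0, "wy": 0.25, "wz": 0, "grip": 1}, {"dx": 0.017, "dy": 0.263, "dz": -0.23, "wx": 0, "wy": 0.25, "wz": 0, "grip": 1}, {"dx": 0.017, "dy": 0.263, "dz": -0.23, "wx": 0, "wy": 0.25, "wz": 0, "grip": 1}, {"dx": 0.017, "dy": 0.263, "dz": -0.23, "wx": 0, "wy": 0.25, "wz": 0, "grip": 0.1}, {"dx": 0.017, "dy": 0.263, "dz": -0.23, "wx": 0, "wy": 0.25, "wz": 0, "grip": 0.1}, {"dx": 0.017, "dy": 0.263, "dz": -0.23, "wx": 0, "wy": 0.25, "wz": 0, "grip": 0.1}, {"dx": 0.017, "dy": 0.263, "dz": -0.23, "wx": 0, "wy": 0.25, "wz": 0, "grip": 0.1}, {"dx": 0.017, "dy": 0.263, "dz": -0.23, "wx": 0, "wy": 0.25, "wz": 0, "grip": 0.1}])

```text
time_s: 22.7
position: [0.6651, -0.0879, -0.025]
eef_rot: [-1.569, -0.0, -1.401]
contact_force: [0.2, -0.1, 0.1]
opening: 0.0467
```

Missed above the ring, as the 33.6 mm offset predicts. Going 9 mm lower.

Emit:
drive_tool(motion=[{"dx": 0, "dy": 0, "dz": 0, "wx": 0, "wy": 0, "wz": 0, "grip": 1}, {"dx": 0, "dy": 0, "dz": 0, "wx": 0, "wy": 0, "wz": 0, "grip": 1}, {"dx": 0, "dy": 0, "dz": 0, "wx": 0, "wy": 0, "wz": 0, "grip": 1}, {"dx": 0, "dy": 0.006, "dz": 0, "wx": 0, "wy": 0, "wz": 0, "grip": 1}, {"dx": 0, "dy": 0.012, "dz": 0, "wx": 0, "wy": 0, "wz": 0, "grip": 1}, {"dx": 0, "dy": 0.012, "dz": 0, "wx": 0, "wy": 0, "wz": 0, "grip": 1}, {"dx": 0, "dy": 0.012, "dz": 0, "wx": 0, "wy": 0, "wz": 0, "grip": 0.1}, {"dx": 0, "dy": 0.012, "dz": 0, "wx": 0, "wy": 0, "wz": 0, "grip": 0.1}, {"dx": 0, "dy": 0.012, "dz": 0, "wx": 0, "wy": 0, "wz": 0, "grip": 0.1}, {"dx": 0, "dy": 0.012, "dz": 0, "wx": 0, "wy": 0, "wz": 0, "grip": 0.1}])

```text
time_s: 23.7
position: [0.6653, -0.0879, -0.0335]
eef_rot: [-1.569, -0.0, -1.401]
contact_force: [-1.7, 0.7, 3.9]
opening: 0.0477
```

Emit:
drive_tool(motion=[{"dx": 0, "dy": 0, "dz": 0, "wx": 0, "wy": 0, "wz": 0, "grip": 1}, {"dx": 0, "dy": 0, "dz": 0, "wx": 0, "wy": 0, "wz": 0, "grip": 1}, {"dx": 0, "dy": 0, "dz": 0, "wx": 0, "wy": 0, "wz": 0, "grip": 1}, {"dx": 0, "dy": 0, "dz": 0, "wx": 0, "wy": -0.25, "wz": 0, "grip": 1}, {"dx": 0, "dy": 0, "dz": 0, "wx": 0, "wy": -0.25, "wz": 0, "grip": 1}, {"dx": 0, "dy": 0, "dz": 0, "wx": 0, "wy": -0.25, "wz": 0, "grip": 1}, {"dx": 0, "dy": 0, "dz": 0, "wx": 0, "wy": -0.25, "wz": 0, "grip": 1}, {"dx": 0, "dy": 0, "dz": 0, "wx": 0, "wy": -0.25, "wz": 0, "grip": 1}, {"dx": 0, "dy": 0, "dz": 0, "wx": 0, "wy": -0.25, "wz": 0, "grip": 1}, {"dx": 0, "dy": 0, "dz": 0, "wx": 0, "wy": -0.25, "wz": 0, "grip": 1}, {"dx": 0, "dy": 0, "dz": 0, "wx": 0, "wy": -0.25, "wz": 0, "grip": 1}, {"dx": 0, "dy": 0, "dz": 0, "wx": 0, "wy": -0.25, "wz": 0, "grip": 1}, {"dx": 0, "dy": 0, "dz": 0, "wx": 0, "wy": -0.25, "wz": 0, "grip": 1}, {"dx": 0, "dy": 0, "dz": 0, "wx": 0, "wy": -0.25, "wz": 0, "grip": 1}, {"dx": 0, "dy": 0, "dz": 0, "wx": 0, "wy": -0.25, "wz": 0, "grip": -1}, {"dx": 0, "dy": 0, "dz": 0, "wx": 0, "wy": -0.25, "wz": 0, "grip": -1}, {"dx": 0, "dy": 0, "dz": 0, "wx": 0, "wy": -0.25, "wz": 0, "grip": -1}, {"dx": 0, "dy": 0, "dz": 0, "wx": 0, "wy": -0.25, "wz": 0, "grip": -1}, {"dx": 0, "dy": 0, "dz": 0, "wx": 0, "wy": -0.25, "wz": 0, "grip": -1}])

```text
time_s: 25.6
position: [0.6656, -0.088, -0.0328]
eef_rot: [-1.571, -0.002, 0.168]
contact_force: [-1.7, 0.2, 5.5]
opening: 0.0466
```

```bash
python3 -c "
from h import *
st();plan([.6236,.08,.09],.17);plan([.6236,.08,.012],.17)"
```

```text
{'time_s': 25.6, 'position': [0.6656, -0.088, -0.0328], 'eef_rot': [-1.5713, -0.0023, 0.1682], 'contact_force': [-1.7077, 0.2012, 5.4742], 'opening': 0.0466, 'q': [-0.2009, 0.8439, 1.4386, 0.0005, 0.8568, -1.9402]}
plan [-0.0174 -0.1639  0.2301] [ 0.0001 -0.0003  0.0004] rows>= 5.0
plan [-0.0176 -0.0599  0.2301] [ 0.0001 -0.0003  0.0004] rows>= 4.0
```

Holding the ring. Carrying it over the housing.

Emit:
drive_tool(motion=[{"dx": 0, "dy": -0.05, "dz": 0, "wx": 0, "wy": 0, "wz": 0, "grip": -1}, {"dx": 0, "dy": -0.1, "dz": 0, "wx": 0, "wy": 0, "wz": 0, "grip": -1}, {"dx": 0, "dy": -0.15, "dz": 0, "wx": 0, "wy": 0, "wz": 0, "grip": -1}, {"dx": 0, "dy": -0.19, "dz": 0, "wx": 0, "wy": 0, "wz": 0, "grip": -1}, {"dx": -0.005, "dy": -0.19, "dz": 0.06, "wx": 0, "wy": 0, "wz": 0, "grip": -1}, {"dx": -0.01, "dy": -0.19, "dz": 0.12, "wx": 0, "wy": 0, "wz": 0, "grip": -1}, {"dx": -0.015, "dy": -0.19, "dz": 0.18, "wx": 0, "wy": 0, "wz": 0, "grip": -1}, {"dx": -0.0176, "dy": -0.19, "dz": 0.23, "wx": 0, "wy": -0.0003, "wz": 0.0004, "grip": -1}, {"dx": -0.0176, "dy": -0.17, "dz": 0.23, "wx": 0, "wy": -0.0003, "wz": 0.0004, "grip": -1}, {"dx": -0.0176, "dy": -0.14, "dz": 0.23, "wx": 0, "wy": -0.0003, "wz": 0.0004, "grip": -1}, {"dx": -0.0176, "dy": -0.125, "dz": 0.23, "wx": 0, "wy": -0.0003, "wz": 0.0004, "grip": -1}, {"dx": -0.0176, "dy": -0.125, "dz": 0.23, "wx": 0, "wy": -0.0003, "wz": 0.0004, "grip": -1}])

```text
time_s: 26.8
position: [0.6225, 0.0794, 0.059]
eef_rot: [-1.571, 0.003, 0.169]
contact_force: [-0.1, -0.2, -0.4]
opening: 0.0461
```

```bash
python3 - <<'E'
from h import *
st();plan([.6238,.08,.0105],.17)
c=cam("wrist","w9");cv2.imwrite("pics/w9c.png",cv2.resize(c["bgr"][140:320,180:400],(660,540),interpolation=cv2.INTER_CUBIC)); p=env.get_state()["position"]
print(p); print("ring top crop px",((w2p(c,p+[0,0,.041])-[180,140])*3).round())
E
```

```text
{'time_s': 26.8, 'position': [0.6225, 0.0794, 0.059], 'eef_rot': [-1.571, 0.0034, 0.1689], 'contact_force': [-0.0909, -0.1975, -0.3933], 'opening': 0.0461, 'q': [0.0529, 0.6509, 1.5437, -0.0007, 0.9505, -1.6863]}
plan [0.0021 0.0647 0.0006] [ 0.     -0.0002 -0.0005] rows>= 1.0
[0.62327283 0.07937182 0.06031121]
ring top crop px [299. 402.]
```

View pics/w9c.png

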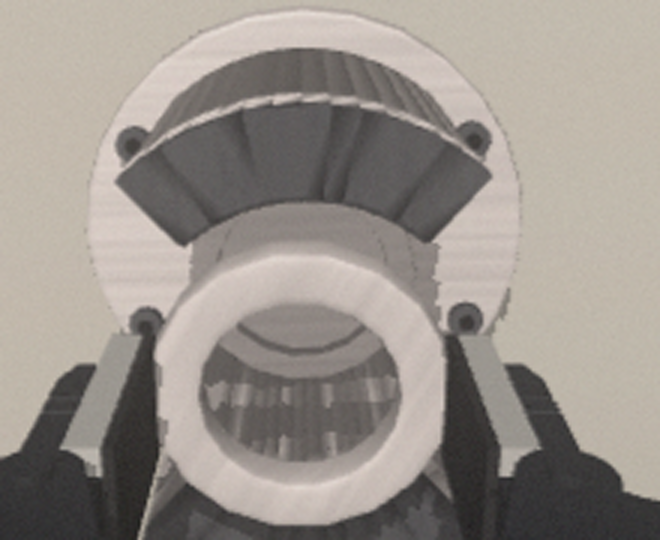

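Ring held flat and centred above the pocket, with its centre at about (302,390) in the crop. Lowering.

Emit:
drive_tool(motion=[{"dx": 0.0012, "dy": 0.008, "dz": 0.0006, "wx": 0, "wy": 0, "wz": -0.0005, "grip": -1}, {"dx": 0.0012, "dy": 0.016, "dz": 0.0006, "wx": 0, "wy": 0, "wz": -0.0005, "grip": -1}, {"dx": 0.0012, "dy": 0.024, "dz": 0.0006, "wx": 0, "wy": 0, "wz": -0.0005, "grip": -1}, {"dx": 0.0012, "dy": 0.032, "dz": 0.0006, "wx": 0, "wy": 0, "wz": -0.0005, "grip": -1}, {"dx": 0.0012, "dy": 0.04, "dz": 0.0006, "wx": 0, "wy": 0, "wz": -0.0005, "grip": -1}, {"dx": 0.0012, "dy": 0.048, "dz": 0.0006, "wx": 0, "wy": 0, "wz": -0.0005, "grip": -1}, {"dx": 0.0012, "dy": 0.056, "dz": 0.0006, "wx": 0, "wy": 0, "wz": -0.0005, "grip": -1}, {"dx": 0.0012, "dy": 0.062, "dz": 0.0006, "wx": 0, "wy": 0, "wz": -0.0005, "grip": -1}, {"dx": 0.0012, "dy": 0.065, "dz": 0.0006, "wx": 0, "wy": 0, "wz": -0.0005, "grip": -1}, {"dx": 0.0012, "dy": 0.065, "dz": 0.0006, "wx": 0, "wy": 0, "wz": -0.0005, "grip": -1}])

```text
time_s: 27.85
position: [0.6239, 0.0799, 0.0113]
eef_rot: [-1.571, -0.001, 0.169]
contact_force: [-0.4, -0.2, -0.6]
opening: 0.047
```

Free descent. 1.5 mm further, then release, lift and plan for ring 2.

Emit:
drive_tool(motion=[{"dx": 0, "dy": 0.001, "dz": 0, "wx": 0, "wy": 0, "wz": 0, "grip": -1}, {"dx": 0, "dy": 0.002, "dz": 0, "wx": 0, "wy": 0, "wz": 0, "grip": -1}, {"dx": 0, "dy": 0.002, "dz": 0, "wx": 0, "wy": 0, "wz": 0, "grip": -1}, {"dx": 0, "dy": 0.002, "dz": 0, "wx": 0, "wy": 0, "wz": 0, "grip": 1}, {"dx": 0, "dy": 0.002, "dz": 0, "wx": 0, "wy": 0, "wz": 0, "grip": 1}, {"dx": 0, "dy": 0.002, "dz": 0, "wx": 0, "wy": 0, "wz": 0, "grip": 1}, {"dx": 0, "dy": 0.002, "dz": 0, "wx": 0, "wy": 0, "wz": 0, "grip": 1}, {"dx": 0, "dy": -0.05, "dz": 0, "wx": 0, "wy": 0, "wz": 0, "grip": 1}, {"dx": 0, "dy": -0.11, "dz": 0, "wx": 0, "wy": 0, "wz": 0, "grip": 1}, {"dx": 0, "dy": -0.17, "dz": 0, "wx": 0, "wy": 0, "wz": 0, "grip": 1}, {"dx": 0, "dy": -0.21, "dz": 0, "wx": 0, "wy": 0, "wz": 0, "grip": 1}, {"dx": 0, "dy": -0.21, "dz": 0, "wx": 0, "wy": 0, "wz": 0, "grip": 1}])

```text
time_s: 29.05
position: [0.6258, 0.0801, 0.1737]
eef_rot: [-1.572, -0.009, 0.169]
contact_force: [0.4, -0.6, 0.1]
opening: 0.0854
```

```bash
cat >> h.py <<'E'
def check():
    c=cam("top")
    for X in([.6655,-.088,.008],[.657,-.2005,.008],[.5035,-.277,.008],[.5165,-.1460,.006]): circ2(c,X)
E
python3 - <<'E'
from h import *
st();check();c=cam("wrist","w10")
circ2(c,[.6236,.08,.050],.025,1.6)
plan([.657,-.2005,-.0335],-1.4)
E
```

```text
{'time_s': 29.05, 'position': [0.6258, 0.0801, 0.1737], 'eef_rot': [-1.5721, -0.0089, 0.169], 'contact_force': [0.3845, -0.5883, 0.0948], 'opening': 0.0854, 'q': [0.0537, 0.5159, 1.4608, -0.0003, 1.1558, -1.6861]}
none [0.6655, -0.088, 0.008]
[323.2 194.1   7.8] r 8.2 [ 0.6595 -0.2039]; 
[344.6 246.4   7.5] r 8.4 [ 0.5048 -0.2787]; 
[299.7 237.7   8.8] r 8.3 [ 0.5196 -0.1432]; 
[279.3 190.2  24.5] r 25.6 [0.6247 0.0794]; [277.8 181.6  23.2] r 25.6 [0.6165 0.0765]; 
plan [-0.0195  0.2699 -0.376 ] [-2.000e-04  2.497e-01  3.000e-04] rows>= 11.0
```

```bash
python3 -c "
from h import *
st();plan([.6575,-.201,-.0335],-1.4)"
```

```text
{'time_s': 29.15, 'position': [0.6236, 0.08, 0.1688], 'eef_rot': [-1.5712, -0.0017, 0.1689], 'contact_force': [-1.175, -0.1537, -0.8446], 'opening': 0.0856, 'q': [0.0536, 0.5207, 1.4658, -0.0002, 1.1534, -1.6861]}
plan [-0.0189  0.2699 -0.3768] [-2.000e-04  2.497e-01  3.000e-04] rows>= 11.0
```

Emit:
drive_tool(motion=[{"dx": -0.019, "dy": 0, "dz": -0.377, "wx": 0, "wy": 0.25, "wz": 0, "grip": 1}, {"dx": -0.019, "dy": 0, "dz": -0.377, "wx": 0, "wy": 0.25, "wz": 0, "grip": 1}, {"dx": -0.019, "dy": 0, "dz": -0.377, "wx": 0, "wy": 0.25, "wz": 0, "grip": 1}, {"dx": -0.019, "dy": 0, "dz": -0.377, "wx": 0, "wy": 0.25, "wz": 0, "grip": 1}, {"dx": -0.019, "dy": 0, "dz": -0.377, "wx": 0, "wy": 0.25, "wz": 0, "grip": 1}, {"dx": -0.019, "dy": 0, "dz": -0.377, "wx": 0, "wy": 0.25, "wz": 0, "grip": 1}, {"dx": -0.019, "dy": 0.05, "dz": -0.377, "wx": 0, "wy": 0.25, "wz": 0, "grip": 1}, {"dx": -0.019, "dy": 0.1, "dz": -0.377, "wx": 0, "wy": 0.25, "wz": 0, "grip": 1}, {"dx": -0.019, "dy": 0.15, "dz": -0.377, "wx": 0, "wy": 0.25, "wz": 0, "grip": 1}, {"dx": -0.019, "dy": 0.19, "dz": -0.377, "wx": 0, "wy": 0.25, "wz": 0, "grip": 1}, {"dx": -0.019, "dy": 0.22, "dz": -0.377, "wx": 0, "wy": 0.25, "wz": 0, "grip": 1}, {"dx": -0.019, "dy": 0.25, "dz": -0.377, "wx": 0, "wy": 0.25, "wz": 0, "grip": 1}, {"dx": -0.019, "dy": 0.265, "dz": -0.377, "wx": 0, "wy": 0.25, "wz": 0, "grip": 1}, {"dx": -0.019, "dy": 0.27, "dz": -0.377, "wx": 0, "wy": 0.25, "wz": 0, "grip": 1}, {"dx": -0.019, "dy": 0.27, "dz": -0.377, "wx": 0, "wy": 0.25, "wz": 0, "grip": 1}, {"dx": -0.019, "dy": 0.27, "dz": -0.377, "wx": 0, "wy": 0.25, "wz": 0, "grip": 0.1}, {"dx": -0.019, "dy": 0.27, "dz": -0.377, "wx": 0, "wy": 0.25, "wz": 0, "grip": 0.1}, {"dx": -0.019, "dy": 0.27, "dz": -0.377, "wx": 0, "wy": 0.25, "wz": 0, "grip": 0.1}, {"dx": -0.019, "dy": 0.27, "dz": -0.377, "wx": 0, "wy": 0.25, "wz": 0, "grip": 0.1}])

```text
time_s: 31.05
position: [0.658, -0.2014, -0.0322]
eef_rot: [-1.568, -0.001, -1.402]
contact_force: [-2.4, 1.6, 6.4]
opening: 0.0472
```

Emit:
drive_tool(motion=[{"dx": 0, "dy": 0, "dz": 0, "wx": 0, "wy": 0, "wz": 0, "grip": 1}, {"dx": 0, "dy": 0, "dz": 0, "wx": 0, "wy": 0, "wz": 0, "grip": 1}, {"dx": 0, "dy": 0, "dz": 0, "wx": 0, "wy": 0, "wz": 0, "grip": 1}, {"dx": 0, "dy": 0, "dz": 0, "wx": 0, "wy": -0.25, "wz": 0, "grip": 1}, {"dx": 0, "dy": 0, "dz": 0, "wx": 0, "wy": -0.25, "wz": 0, "grip": 1}, {"dx": 0, "dy": 0, "dz": 0, "wx": 0, "wy": -0.25, "wz": 0, "grip": 1}, {"dx": 0, "dy": 0, "dz": 0, "wx": 0, "wy": -0.25, "wz": 0, "grip": 1}, {"dx": 0, "dy": 0, "dz": 0, "wx": 0, "wy": -0.25, "wz": 0, "grip": 1}, {"dx": 0, "dy": 0, "dz": 0, "wx": 0, "wy": -0.25, "wz": 0, "grip": 1}, {"dx": 0, "dy": 0, "dz": 0, "wx": 0, "wy": -0.25, "wz": 0, "grip": 1}, {"dx": 0, "dy": 0, "dz": 0, "wx": 0, "wy": -0.25, "wz": 0, "grip": 1}, {"dx": 0, "dy": 0, "dz": 0, "wx": 0, "wy": -0.25, "wz": 0, "grip": 1}, {"dx": 0, "dy": 0, "dz": 0, "wx": 0, "wy": -0.25, "wz": 0, "grip": 1}, {"dx": 0, "dy": 0, "dz": 0, "wx": 0, "wy": -0.25, "wz": 0, "grip": 1}, {"dx": 0, "dy": 0, "dz": 0, "wx": 0, "wy": -0.25, "wz": 0, "grip": -1}, {"dx": 0, "dy": 0, "dz": 0, "wx": 0, "wy": -0.25, "wz": 0, "grip": -1}, {"dx": 0, "dy": 0, "dz": 0, "wx": 0, "wy": -0.25, "wz": 0, "grip": -1}, {"dx": 0, "dy": 0, "dz": 0, "wx": 0, "wy": -0.25, "wz": 0, "grip": -1}, {"dx": 0, "dy": 0, "dz": 0, "wx": 0, "wy": -0.25, "wz": 0, "grip": -1}])

```text
time_s: 32.95
position: [0.6582, -0.2015, -0.0315]
eef_rot: [-1.572, -0.003, 0.167]
contact_force: [-2.1, 0.4, 5.8]
opening: 0.0459
```

```bash
python3 -c "
from h import *
st();plan([.6238,.08,.06],.17)"
```

```text
{'time_s': 32.95, 'position': [0.6582, -0.2015, -0.0315], 'eef_rot': [-1.5722, -0.0033, 0.1674], 'contact_force': [-2.0595, 0.3796, 5.7737], 'opening': 0.0459, 'q': [-0.3649, 0.8661, 1.3857, 0.0006, 0.8862, -2.1035]}
plan [ 0.0177 -0.1224  0.3776] [ 0.0002 -0.0004  0.0005] rows>= 6.0
```

Emit:
drive_tool(motion=[{"dx": 0, "dy": -0.05, "dz": 0, "wx": 0, "wy": 0, "wz": 0, "grip": -1}, {"dx": 0, "dy": -0.1, "dz": 0, "wx": 0, "wy": 0, "wz": 0, "grip": -1}, {"dx": 0, "dy": -0.15, "dz": 0, "wx": 0, "wy": 0, "wz": 0, "grip": -1}, {"dx": 0, "dy": -0.19, "dz": 0.03, "wx": 0, "wy": 0, "wz": 0, "grip": -1}, {"dx": 0.005, "dy": -0.19, "dz": 0.09, "wx": 0, "wy": 0, "wz": 0, "grip": -1}, {"dx": 0.01, "dy": -0.19, "dz": 0.15, "wx": 0, "wy": 0, "wz": 0, "grip": -1}, {"dx": 0.015, "dy": -0.19, "dz": 0.21, "wx": 0, "wy": 0, "wz": 0, "grip": -1}, {"dx": 0.0177, "dy": -0.19, "dz": 0.27, "wx": 0, "wy": 0, "wz": 0.0004, "grip": -1}, {"dx": 0.0177, "dy": -0.19, "dz": 0.33, "wx": 0, "wy": -0.0004, "wz": 0.0004, "grip": -1}, {"dx": 0.0177, "dy": -0.19, "dz": 0.3776, "wx": 0, "wy": -0.0004, "wz": 0.0004, "grip": -1}, {"dx": 0.0177, "dy": -0.17, "dz": 0.3776, "wx": 0, "wy": -0.0004, "wz": 0.0004, "grip": -1}, {"dx": 0.0177, "dy": -0.14, "dz": 0.3776, "wx": 0, "wy": -0.0004, "wz": 0.0004, "grip": -1}, {"dx": 0.0177, "dy": -0.122, "dz": 0.3776, "wx": 0, "wy": -0.0004, "wz": 0.0004, "grip": -1}, {"dx": 0.0177, "dy": -0.122, "dz": 0.3776, "wx": 0, "wy": -0.0004, "wz": 0.0004, "grip": -1}, {"dx": 0.0177, "dy": -0.122, "dz": 0.3776, "wx": 0, "wy": -0.0004, "wz": 0.0004, "grip": -1}])

```text
time_s: 34.45
position: [0.6241, 0.0795, 0.0598]
eef_rot: [-1.572, -0.001, 0.169]
contact_force: [0.4, 0.2, -1.3]
opening: 0.0463
```

```bash
python3 - <<'E'
from h import *
st();plan([.6238,.08,.0195],.17)
c=cam("wrist","w11"); p=env.get_state()["position"]
circ2(c,p+[0,0,.0395],.025,1.6)
E
```

```text
{'time_s': 34.45, 'position': [0.6241, 0.0795, 0.0598], 'eef_rot': [-1.5722, -0.0007, 0.1688], 'contact_force': [0.354, 0.2319, -1.3122], 'opening': 0.0463, 'q': [0.0533, 0.6503, 1.5424, -0.0016, 0.9481, -1.6853]}
plan [-0.0002  0.0538  0.0008] [ 0.0002 -0.0002  0.0001] rows>= 1.0
[279.7 258.6  54.6] r 51.5 [0.6179 0.0783]; [279.7 275.8  52.4] r 51.5 [0.627  0.0799];
```

Emit:
drive_tool(motion=[{"dx": 0, "dy": 0.008, "dz": 0.0006, "wx": 0, "wy": 0, "wz": 0, "grip": -1}, {"dx": 0, "dy": 0.016, "dz": 0.0006, "wx": 0, "wy": 0, "wz": 0, "grip": -1}, {"dx": 0, "dy": 0.024, "dz": 0.0006, "wx": 0, "wy": 0, "wz": 0, "grip": -1}, {"dx": 0, "dy": 0.032, "dz": 0.0006, "wx": 0, "wy": 0, "wz": 0, "grip": -1}, {"dx": 0, "dy": 0.04, "dz": 0.0006, "wx": 0, "wy": 0, "wz": 0, "grip": -1}, {"dx": 0, "dy": 0.048, "dz": 0.0006, "wx": 0, "wy": 0, "wz": 0, "grip": -1}, {"dx": 0, "dy": 0.054, "dz": 0.0006, "wx": 0, "wy": 0, "wz": 0, "grip": -1}, {"dx": 0, "dy": 0.054, "dz": 0.0006, "wx": 0, "wy": 0, "wz": 0, "grip": -1}, {"dx": 0, "dy": 0.054, "dz": 0.0006, "wx": 0, "wy": 0, "wz": 0, "grip": -1}])

```text
time_s: 35.4
position: [0.6245, 0.08, 0.0199]
eef_rot: [-1.572, -0.002, 0.169]
contact_force: [-0.3, 0.0, -0.1]
opening: 0.0458
```

Emit:
drive_tool(motion=[{"dx": 0, "dy": 0.001, "dz": 0, "wx": 0, "wy": 0, "wz": 0, "grip": -1}, {"dx": 0, "dy": 0.0015, "dz": 0, "wx": 0, "wy": 0, "wz": 0, "grip": -1}, {"dx": 0, "dy": 0.0015, "dz": 0, "wx": 0, "wy": 0, "wz": 0, "grip": 1}, {"dx": 0, "dy": 0.0015, "dz": 0, "wx": 0, "wy": 0, "wz": 0, "grip": 1}, {"dx": 0, "dy": 0.0015, "dz": 0, "wx": 0, "wy": 0, "wz": 0, "grip": 1}, {"dx": 0, "dy": 0.0015, "dz": 0, "wx": 0, "wy": 0, "wz": 0, "grip": 1}, {"dx": 0, "dy": -0.05, "dz": 0, "wx": 0, "wy": 0, "wz": 0, "grip": 1}, {"dx": 0, "dy": -0.11, "dz": 0, "wx": 0, "wy": 0, "wz": 0, "grip": 1}, {"dx": 0, "dy": -0.17, "dz": 0, "wx": 0, "wy": 0, "wz": 0, "grip": 1}, {"dx": 0, "dy": -0.2, "dz": 0, "wx": 0, "wy": 0, "wz": 0, "grip": 1}, {"dx": 0, "dy": -0.2, "dz": 0, "wx": 0, "wy": 0, "wz": 0, "grip": 1}, {"dx": 0, "dy": -0.2, "dz": 0, "wx": 0, "wy": 0, "wz": 0, "grip": 1}])

```text
time_s: 36.6
position: [0.6239, 0.0802, 0.1695]
eef_rot: [-1.572, -0.002, 0.169]
contact_force: [0.1, 0.2, -0.3]
opening: 0.0857
```

```bash
python3 - <<'E'
from h import *
st();check();c=cam("wrist","w12")
circ2(c,[.6236,.08,.058],.025,1.5)
plan([.5045,-.278,-.0335],-1.4);plan([.5045,-.278,-.0335],-1.8)
E
```

```text
{'time_s': 36.6, 'position': [0.6239, 0.0802, 0.1695], 'eef_rot': [-1.5723, -0.0016, 0.169], 'contact_force': [0.1079, 0.1758, -0.2859], 'opening': 0.0857, 'q': [0.0544, 0.5205, 1.4641, -0.0015, 1.1552, -1.6848]}
none [0.6655, -0.088, 0.008]
none [0.657, -0.2005, 0.008]
[343.8 244.2   8.8] r 8.4 [ 0.5113 -0.276 ]; 
[300.1 237.3   8.8] r 8.3 [ 0.5208 -0.1443]; 
[279.9 193.2  25.9] r 26.4 [0.6234 0.08  ]; [280.7 198.4  28.8] r 26.4 [0.6283 0.0816]; 
plan [-0.2364  0.2697 -0.4437] [2.000e-04 2.497e-01 1.000e-04] rows>= 11.0
plan [-0.2364  0.2697 -0.4437] [2.000e-04 3.134e-01 1.000e-04] rows>= 14.0
```

Emit:
drive_tool(motion=[{"dx": -0.236, "dy": 0, "dz": -0.443, "wx": 0, "wy": 0.25, "wz": 0, "grip": 1}, {"dx": -0.236, "dy": 0, "dz": -0.443, "wx": 0, "wy": 0.25, "wz": 0, "grip": 1}, {"dx": -0.236, "dy": 0, "dz": -0.443, "wx": 0, "wy": 0.25, "wz": 0, "grip": 1}, {"dx": -0.236, "dy": 0, "dz": -0.443, "wx": 0, "wy": 0.25, "wz": 0, "grip": 1}, {"dx": -0.236, "dy": 0, "dz": -0.443, "wx": 0, "wy": 0.25, "wz": 0, "grip": 1}, {"dx": -0.236, "dy": 0, "dz": -0.443, "wx": 0, "wy": 0.25, "wz": 0, "grip": 1}, {"dx": -0.236, "dy": 0, "dz": -0.443, "wx": 0, "wy": 0.25, "wz": 0, "grip": 1}, {"dx": -0.236, "dy": 0.05, "dz": -0.443, "wx": 0, "wy": 0.25, "wz": 0, "grip": 1}, {"dx": -0.236, "dy": 0.1, "dz": -0.443, "wx": 0, "wy": 0.25, "wz": 0, "grip": 1}, {"dx": -0.236, "dy": 0.15, "dz": -0.443, "wx": 0, "wy": 0.25, "wz": 0, "grip": 1}, {"dx": -0.236, "dy": 0.19, "dz": -0.443, "wx": 0, "wy": 0.25, "wz": 0, "grip": 1}, {"dx": -0.236, "dy": 0.22, "dz": -0.443, "wx": 0, "wy": 0.25, "wz": 0, "grip": 1}, {"dx": -0.236, "dy": 0.25, "dz": -0.443, "wx": 0, "wy": 0.25, "wz": 0, "grip": 1}, {"dx": -0.236, "dy": 0.265, "dz": -0.443, "wx": 0, "wy": 0.25, "wz": 0, "grip": 1}, {"dx": -0.236, "dy": 0.27, "dz": -0.443, "wx": 0, "wy": 0.25, "wz": 0, "grip": 1}, {"dx": -0.236, "dy": 0.27, "dz": -0.443, "wx": 0, "wy": 0.25, "wz": 0, "grip": 1}, {"dx": -0.236, "dy": 0.27, "dz": -0.443, "wx": 0, "wy": 0.25, "wz": 0, "grip": 0.1}, {"dx": -0.236, "dy": 0.27, "dz": -0.443, "wx": 0, "wy": 0.25, "wz": 0, "grip": 0.1}, {"dx": -0.236, "dy": 0.27, "dz": -0.443, "wx": 0, "wy": 0.25, "wz": 0, "grip": 0.1}, {"dx": -0.236, "dy": 0.27, "dz": -0.443, "wx": 0, "wy": 0.25, "wz": 0, "grip": 0.1}])

```text
time_s: 38.7
position: [0.5051, -0.2777, -0.0325]
eef_rot: [-1.571, -0.002, -1.402]
contact_force: [-2.3, 0.9, 7.4]
opening: 0.0474
```

Emit:
drive_tool(motion=[{"dx": 0, "dy": 0, "dz": 0, "wx": 0, "wy": 0, "wz": 0, "grip": 1}, {"dx": 0, "dy": 0, "dz": 0, "wx": 0, "wy": 0, "wz": 0, "grip": 1}, {"dx": 0, "dy": 0, "dz": 0, "wx": 0, "wy": 0, "wz": 0, "grip": 1}, {"dx": 0, "dy": 0, "dz": 0, "wx": 0, "wy": -0.25, "wz": 0, "grip": 1}, {"dx": 0, "dy": 0, "dz": 0, "wx": 0, "wy": -0.25, "wz": 0, "grip": 1}, {"dx": 0, "dy": 0, "dz": 0, "wx": 0, "wy": -0.25, "wz": 0, "grip": 1}, {"dx": 0, "dy": 0, "dz": 0, "wx": 0, "wy": -0.25, "wz": 0, "grip": 1}, {"dx": 0, "dy": 0, "dz": 0, "wx": 0, "wy": -0.25, "wz": 0, "grip": 1}, {"dx": 0, "dy": 0, "dz": 0, "wx": 0, "wy": -0.25, "wz": 0, "grip": 1}, {"dx": 0, "dy": 0, "dz": 0, "wx": 0, "wy": -0.25, "wz": 0, "grip": 1}, {"dx": 0, "dy": 0, "dz": 0, "wx": 0, "wy": -0.25, "wz": 0, "grip": 1}, {"dx": 0, "dy": 0, "dz": 0, "wx": 0, "wy": -0.25, "wz": 0, "grip": 1}, {"dx": 0, "dy": 0, "dz": 0, "wx": 0, "wy": -0.25, "wz": 0, "grip": 1}, {"dx": 0, "dy": 0, "dz": 0, "wx": 0, "wy": -0.25, "wz": 0, "grip": 1}, {"dx": 0, "dy": 0, "dz": 0, "wx": 0, "wy": -0.25, "wz": 0, "grip": -1}, {"dx": 0, "dy": 0, "dz": 0, "wx": 0, "wy": -0.25, "wz": 0, "grip": -1}, {"dx": 0, "dy": 0, "dz": 0, "wx": 0, "wy": -0.25, "wz": 0, "grip": -1}, {"dx": 0, "dy": 0, "dz": 0, "wx": 0, "wy": -0.25, "wz": 0, "grip": -1}, {"dx": 0, "dy": 0, "dz": 0, "wx": 0, "wy": -0.25, "wz": 0, "grip": -1}])

```text
time_s: 40.6
position: [0.5052, -0.2778, -0.0318]
eef_rot: [-1.573, -0.0, 0.167]
contact_force: [-2.6, 1.6, 9.7]
opening: 0.0466
```

```bash
python3 -c "
from h import *
st();plan([.6238,.08,.065],.17)"
```

```text
{'time_s': 40.6, 'position': [0.5052, -0.2778, -0.0318], 'eef_rot': [-1.573, -0.0003, 0.1674], 'contact_force': [-2.5691, 1.5887, 9.7042], 'opening': 0.0466, 'q': [-0.5827, 0.7174, 1.7162, -0.0022, 0.7063, -2.3193]}
plan [ 0.2355 -0.1299  0.4437] [ 0.0003 -0.0004  0.    ] rows>= 8.0
```

Emit:
drive_tool(motion=[{"dx": 0, "dy": -0.05, "dz": 0, "wx": 0, "wy": 0, "wz": 0, "grip": -1}, {"dx": 0, "dy": -0.1, "dz": 0, "wx": 0, "wy": 0, "wz": 0, "grip": -1}, {"dx": 0, "dy": -0.15, "dz": 0, "wx": 0, "wy": 0, "wz": 0, "grip": -1}, {"dx": 0.015, "dy": -0.2, "dz": 0.03, "wx": 0, "wy": 0, "wz": 0, "grip": -1}, {"dx": 0.045, "dy": -0.2, "dz": 0.085, "wx": 0, "wy": 0, "wz": 0, "grip": -1}, {"dx": 0.075, "dy": -0.2, "dz": 0.14, "wx": 0, "wy": 0, "wz": 0, "grip": -1}, {"dx": 0.105, "dy": -0.2, "dz": 0.195, "wx": 0, "wy": 0, "wz": 0, "grip": -1}, {"dx": 0.135, "dy": -0.2, "dz": 0.25, "wx": 0, "wy": 0, "wz": 0, "grip": -1}, {"dx": 0.165, "dy": -0.2, "dz": 0.305, "wx": 0, "wy": 0, "wz": 0, "grip": -1}, {"dx": 0.195, "dy": -0.2, "dz": 0.36, "wx": 0, "wy": 0, "wz": 0, "grip": -1}, {"dx": 0.22, "dy": -0.2, "dz": 0.41, "wx": 0, "wy": -0.0004, "wz": 0, "grip": -1}, {"dx": 0.2355, "dy": -0.2, "dz": 0.4437, "wx": 0.0003, "wy": -0.0004, "wz": 0, "grip": -1}, {"dx": 0.2355, "dy": -0.18, "dz": 0.4437, "wx": 0.0003, "wy": -0.0004, "wz": 0, "grip": -1}, {"dx": 0.2355, "dy": -0.15, "dz": 0.4437, "wx": 0.0003, "wy": -0.0004, "wz": 0, "grip": -1}, {"dx": 0.2355, "dy": -0.13, "dz": 0.4437, "wx": 0.0003, "wy": -0.0004, "wz": 0, "grip": -1}, {"dx": 0.2355, "dy": -0.13, "dz": 0.4437, "wx": 0.0003, "wy": -0.0004, "wz": 0, "grip": -1}, {"dx": 0.2355, "dy": -0.13, "dz": 0.4437, "wx": 0.0003, "wy": -0.0004, "wz": 0, "grip": -1}])

```text
time_s: 42.3
position: [0.6239, 0.0794, 0.0651]
eef_rot: [-1.571, 0.0, 0.169]
contact_force: [-0.4, -0.2, -0.0]
opening: 0.0463
```

```bash
python3 - <<'E'
from h import *
st();plan([.6238,.08,.0272],.17)
E
```

```text
{'time_s': 42.3, 'position': [0.6239, 0.0794, 0.0651], 'eef_rot': [-1.5711, 0.0001, 0.1688], 'contact_force': [-0.3932, -0.2267, -0.0224], 'opening': 0.0463, 'q': [0.0527, 0.6432, 1.5397, -0.0004, 0.9587, -1.6867]}
plan [0.0001 0.0506 0.0008] [ 0.     -0.0002 -0.    ] rows>= 1.0
```

Emit:
drive_tool(motion=[{"dx": 0, "dy": 0.008, "dz": 0.0008, "wx": 0, "wy": 0, "wz": 0, "grip": -1}, {"dx": 0, "dy": 0.016, "dz": 0.0008, "wx": 0, "wy": 0, "wz": 0, "grip": -1}, {"dx": 0, "dy": 0.024, "dz": 0.0008, "wx": 0, "wy": 0, "wz": 0, "grip": -1}, {"dx": 0, "dy": 0.032, "dz": 0.0008, "wx": 0, "wy": 0, "wz": 0, "grip": -1}, {"dx": 0, "dy": 0.04, "dz": 0.0008, "wx": 0, "wy": 0, "wz": 0, "grip": -1}, {"dx": 0, "dy": 0.047, "dz": 0.0008, "wx": 0, "wy": 0, "wz": 0, "grip": -1}, {"dx": 0, "dy": 0.05, "dz": 0.0008, "wx": 0, "wy": 0, "wz": 0, "grip": -1}, {"dx": 0, "dy": 0.051, "dz": 0.0008, "wx": 0, "wy": 0, "wz": 0, "grip": -1}, {"dx": 0, "dy": 0.051, "dz": 0.0008, "wx": 0, "wy": 0, "wz": 0, "grip": -1}])

```text
time_s: 43.2
position: [0.6239, 0.08, 0.027]
eef_rot: [-1.571, -0.0, 0.169]
contact_force: [-0.3, 0.4, 0.6]
opening: 0.046
```

Emit:
drive_tool(motion=[{"dx": 0, "dy": 0.001, "dz": 0, "wx": 0, "wy": 0, "wz": 0, "grip": -1}, {"dx": 0, "dy": 0.001, "dz": 0, "wx": 0, "wy": 0, "wz": 0, "grip": 1}, {"dx": 0, "dy": 0.001, "dz": 0, "wx": 0, "wy": 0, "wz": 0, "grip": 1}, {"dx": 0, "dy": 0.001, "dz": 0, "wx": 0, "wy": 0, "wz": 0, "grip": 1}, {"dx": 0, "dy": 0.001, "dz": 0, "wx": 0, "wy": 0, "wz": 0, "grip": 1}, {"dx": 0, "dy": -0.05, "dz": 0, "wx": 0, "wy": 0, "wz": 0, "grip": 1}, {"dx": 0, "dy": -0.11, "dz": 0, "wx": 0, "wy": 0, "wz": 0, "grip": 1}, {"dx": 0, "dy": -0.17, "dz": 0, "wx": 0, "wy": 0, "wz": 0, "grip": 1}, {"dx": 0, "dy": -0.19, "dz": 0, "wx": 0, "wy": 0, "wz": 0, "grip": 1}, {"dx": 0, "dy": -0.19, "dz": 0, "wx": 0, "wy": 0, "wz": 0, "grip": 1}, {"dx": 0, "dy": -0.19, "dz": 0, "wx": 0, "wy": 0, "wz": 0, "grip": 1}])

```text
time_s: 44.3
position: [0.6232, 0.08, 0.1682]
eef_rot: [-1.571, 0.001, 0.169]
contact_force: [0.3, 0.3, -1.0]
opening: 0.0856
```

```bash
python3 - <<'E'
from h import *
st();check();c=cam("wrist","w13")
circ2(c,[.6236,.08,.066],.025,1.5); circ2(c,[.5175,-.1455,.006],.025,2)
a=c["bgr"][130:290,190:370]; t=cam("top")["bgr"][140:300,220:400]
cv2.imwrite("pics/w13c.png",np.hstack([cv2.resize(x,(400,356),interpolation=cv2.INTER_CUBIC) for x in(a,t)]))
plan([.5175,-.1455,-.0335],-1.4)
E
```

```text
{'time_s': 44.3, 'position': [0.6232, 0.08, 0.1682], 'eef_rot': [-1.5709, 0.0014, 0.1689], 'contact_force': [0.2615, 0.2532, -0.9857], 'opening': 0.0856, 'q': [0.0537, 0.5222, 1.4648, -0.0003, 1.156, -1.6858]}
none [0.6655, -0.088, 0.008]
none [0.657, -0.2005, 0.008]
none [0.5035, -0.277, 0.008]
[300.8 238.8   8. ] r 8.3 [ 0.5165 -0.1469]; 
[279.7 195.2  27.5] r 27.2 [0.6221 0.0797]; [280.8 200.8  28.7] r 27.2 [0.6272 0.0816]; 
[72.2 39.9 24.3] r 25.8 [ 0.5177 -0.1425]; [66.9 38.1 27.6] r 25.8 [ 0.5168 -0.1475]; 
plan [-0.1884  0.2686 -0.2727] [ 0.0004  0.2497 -0.0004] rows>= 11.0
```

View pics/w13c.png

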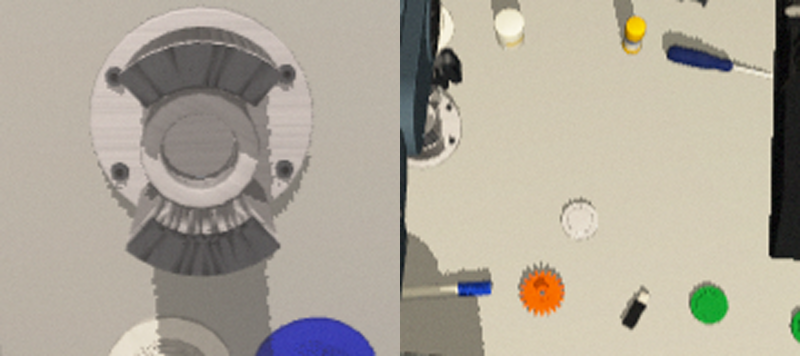

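Three rings lie flat in the pocket at (200,148) in the left crop, and the white disc sits alone at (580,219) in the right crop. I'll pick it with a narrower opening because of the gear.

Emit:
drive_tool(motion=[{"dx": -0.1885, "dy": 0, "dz": -0.2725, "wx": 0, "wy": 0.25, "wz": 0, "grip": 1}, {"dx": -0.1885, "dy": 0, "dz": -0.2725, "wx": 0, "wy": 0.25, "wz": 0, "grip": 1}, {"dx": -0.1885, "dy": 0, "dz": -0.2725, "wx": 0, "wy": 0.25, "wz": 0, "grip": 1}, {"dx": -0.1885, "dy": 0, "dz": -0.2725, "wx": 0, "wy": 0.25, "wz": 0, "grip": 0.6}, {"dx": -0.1885, "dy": 0, "dz": -0.2725, "wx": 0, "wy": 0.25, "wz": 0, "grip": 0.6}, {"dx": -0.1885, "dy": 0, "dz": -0.2725, "wx": 0, "wy": 0.25, "wz": 0, "grip": 0.6}, {"dx": -0.1885, "dy": 0.03, "dz": -0.2725, "wx": 0, "wy": 0.25, "wz": 0, "grip": 0.6}, {"dx": -0.1885, "dy": 0.07, "dz": -0.2725, "wx": 0, "wy": 0.25, "wz": 0, "grip": 0.6}, {"dx": -0.1885, "dy": 0.11, "dz": -0.2725, "wx": 0, "wy": 0.25, "wz": 0, "grip": 0.6}, {"dx": -0.1885, "dy": 0.15, "dz": -0.2725, "wx": 0, "wy": 0.25, "wz": 0, "grip": 0.6}, {"dx": -0.1885, "dy": 0.19, "dz": -0.2725, "wx": 0, "wy": 0.25, "wz": 0, "grip": 0.6}, {"dx": -0.1885, "dy": 0.225, "dz": -0.2725, "wx": 0, "wy": 0.25, "wz": 0, "grip": 0.6}, {"dx": -0.1885, "dy": 0.25, "dz": -0.2725, "wx": 0, "wy": 0.25, "wz": 0, "grip": 0.6}, {"dx": -0.1885, "dy": 0.264, "dz": -0.2725, "wx": 0, "wy": 0.25, "wz": 0, "grip": 0.6}, {"dx": -0.1885, "dy": 0.268, "dz": -0.2725, "wx": 0, "wy": 0.25, "wz": 0, "grip": 0.6}, {"dx": -0.1885, "dy": 0.268, "dz": -0.2725, "wx": 0, "wy": 0.25, "wz": 0, "grip": 0.6}, {"dx": -0.1885, "dy": 0.268, "dz": -0.2725, "wx": 0, "wy": 0.25, "wz": 0, "grip": 0.1}, {"dx": -0.1885, "dy": 0.268, "dz": -0.2725, "wx": 0, "wy": 0.25, "wz": 0, "grip": 0.1}, {"dx": -0.1885, "dy": 0.268, "dz": -0.2725, "wx": 0, "wy": 0.25, "wz": 0, "grip": 0.1}])

```text
time_s: 46.35
position: [0.5179, -0.1455, -0.0318]
eef_rot: [-1.572, -0.001, -1.402]
contact_force: [-2.3, 0.9, 6.4]
opening: 0.0475
```

Emit:
drive_tool(motion=[{"dx": 0, "dy": 0, "dz": 0, "wx": 0, "wy": 0, "wz": 0, "grip": 0.7}, {"dx": 0, "dy": 0, "dz": 0, "wx": 0, "wy": 0, "wz": 0, "grip": 0.7}, {"dx": 0, "dy": 0, "dz": 0, "wx": 0, "wy": 0, "wz": 0, "grip": 0.7}, {"dx": 0, "dy": 0, "dz": 0, "wx": 0, "wy": -0.25, "wz": 0, "grip": 0.7}, {"dx": 0, "dy": 0, "dz": 0, "wx": 0, "wy": -0.25, "wz": 0, "grip": 0.7}, {"dx": 0, "dy": 0, "dz": 0, "wx": 0, "wy": -0.25, "wz": 0, "grip": 0.7}, {"dx": 0, "dy": 0, "dz": 0, "wx": 0, "wy": -0.25, "wz": 0, "grip": 0.7}, {"dx": 0, "dy": 0, "dz": 0, "wx": 0, "wy": -0.25, "wz": 0, "grip": 0.7}, {"dx": 0, "dy": 0, "dz": 0, "wx": 0, "wy": -0.25, "wz": 0, "grip": 0.7}, {"dx": 0, "dy": 0, "dz": 0, "wx": 0, "wy": -0.25, "wz": 0, "grip": 0.7}, {"dx": 0, "dy": 0, "dz": 0, "wx": 0, "wy": -0.25, "wz": 0, "grip": 0.7}, {"dx": 0, "dy": 0, "dz": 0, "wx": 0, "wy": -0.25, "wz": 0, "grip": 0.7}, {"dx": 0, "dy": 0, "dz": 0, "wx": 0, "wy": -0.25, "wz": 0, "grip": 0.7}, {"dx": 0, "dy": 0, "dz": 0, "wx": 0, "wy": -0.25, "wz": 0, "grip": 0.7}, {"dx": 0, "dy": 0, "dz": 0, "wx": 0, "wy": -0.25, "wz": 0, "grip": -1}, {"dx": 0, "dy": 0, "dz": 0, "wx": 0, "wy": -0.25, "wz": 0, "grip": -1}, {"dx": 0, "dy": 0, "dz": 0, "wx": 0, "wy": -0.25, "wz": 0, "grip": -1}, {"dx": 0, "dy": 0, "dz": 0, "wx": 0, "wy": -0.25, "wz": 0, "grip": -1}])

```text
time_s: 48.15
position: [0.518, -0.1455, -0.0311]
eef_rot: [-1.571, 0.002, 0.166]
contact_force: [-4.7, 1.9, 12.1]
opening: 0.0455
```

```bash
python3 -c "
from h import *
st();plan([.6238,.08,.075],.17)"
```

```text
{'time_s': 48.15, 'position': [0.518, -0.1455, -0.0311], 'eef_rot': [-1.5715, 0.0017, 0.1664], 'contact_force': [-4.6666, 1.9228, 12.0667], 'opening': 0.0455, 'q': [-0.3596, 0.6714, 1.8184, -0.0023, 0.6529, -2.095]}
plan [ 0.1887 -0.142   0.2731] [ 0.0001 -0.0006 -0.0003] rows>= 6.0
```

Emit:
drive_tool(motion=[{"dx": 0, "dy": -0.05, "dz": 0, "wx": 0, "wy": 0, "wz": 0, "grip": -1}, {"dx": 0, "dy": -0.1, "dz": 0, "wx": 0, "wy": 0, "wz": 0, "grip": -1}, {"dx": 0, "dy": -0.15, "dz": 0, "wx": 0, "wy": 0, "wz": 0, "grip": -1}, {"dx": 0.02, "dy": -0.2, "dz": 0.03, "wx": 0, "wy": 0, "wz": 0, "grip": -1}, {"dx": 0.055, "dy": -0.2, "dz": 0.08, "wx": 0, "wy": 0, "wz": 0, "grip": -1}, {"dx": 0.09, "dy": -0.2, "dz": 0.13, "wx": 0, "wy": 0, "wz": 0, "grip": -1}, {"dx": 0.125, "dy": -0.2, "dz": 0.18, "wx": 0, "wy": 0, "wz": 0, "grip": -1}, {"dx": 0.16, "dy": -0.2, "dz": 0.23, "wx": 0, "wy": -0.0006, "wz": -0.0003, "grip": -1}, {"dx": 0.1887, "dy": -0.2, "dz": 0.273, "wx": 0, "wy": -0.0006, "wz": -0.0003, "grip": -1}, {"dx": 0.1887, "dy": -0.18, "dz": 0.273, "wx": 0, "wy": -0.0006, "wz": -0.0003, "grip": -1}, {"dx": 0.1887, "dy": -0.15, "dz": 0.273, "wx": 0, "wy": -0.0006, "wz": -0.0003, "grip": -1}, {"dx": 0.1887, "dy": -0.142, "dz": 0.273, "wx": 0, "wy": -0.0006, "wz": -0.0003, "grip": -1}, {"dx": 0.1887, "dy": -0.142, "dz": 0.273, "wx": 0, "wy": -0.0006, "wz": -0.0003, "grip": -1}, {"dx": 0.1887, "dy": -0.142, "dz": 0.273, "wx": 0, "wy": -0.0006, "wz": -0.0003, "grip": -1}])

```text
time_s: 49.55
position: [0.6241, 0.0795, 0.0757]
eef_rot: [-1.572, -0.001, 0.169]
contact_force: [0.6, -0.6, -0.4]
opening: 0.0456
```

```bash
python3 - <<'E'
from h import *
st();plan([.6238,.08,.0358],.17)
E
```

```text
{'time_s': 49.55, 'position': [0.6241, 0.0795, 0.0757], 'eef_rot': [-1.5716, -0.0009, 0.1691], 'contact_force': [0.5618, -0.6243, -0.3633], 'opening': 0.0456, 'q': [0.0531, 0.6292, 1.5345, -0.0008, 0.977, -1.6864]}
plan [-0.0003  0.0533  0.0008] [ 0.0001 -0.0001  0.0001] rows>= 1.0
```

Emit:
drive_tool(motion=[{"dx": 0, "dy": 0.008, "dz": 0.0006, "wx": 0, "wy": 0, "wz": 0, "grip": -1}, {"dx": 0, "dy": 0.016, "dz": 0.0006, "wx": 0, "wy": 0, "wz": 0, "grip": -1}, {"dx": 0, "dy": 0.024, "dz": 0.0006, "wx": 0, "wy": 0, "wz": 0, "grip": -1}, {"dx": 0, "dy": 0.032, "dz": 0.0006, "wx": 0, "wy": 0, "wz": 0, "grip": -1}, {"dx": 0, "dy": 0.04, "dz": 0.0006, "wx": 0, "wy": 0, "wz": 0, "grip": -1}, {"dx": 0, "dy": 0.048, "dz": 0.0006, "wx": 0, "wy": 0, "wz": 0, "grip": -1}, {"dx": 0, "dy": 0.053, "dz": 0.0006, "wx": 0, "wy": 0, "wz": 0, "grip": -1}, {"dx": 0, "dy": 0.0535, "dz": 0.0006, "wx": 0, "wy": 0, "wz": 0, "grip": -1}, {"dx": 0, "dy": 0.0535, "dz": 0.0006, "wx": 0, "wy": 0, "wz": 0, "grip": -1}])

```text
time_s: 50.45
position: [0.6241, 0.0799, 0.0356]
eef_rot: [-1.572, -0.001, 0.169]
contact_force: [-0.1, 0.2, -1.1]
opening: 0.0457
```

Emit:
drive_tool(motion=[{"dx": 0, "dy": 0.0008, "dz": 0, "wx": 0, "wy": 0, "wz": 0, "grip": -1}, {"dx": 0, "dy": 0.0008, "dz": 0, "wx": 0, "wy": 0, "wz": 0, "grip": 1}, {"dx": 0, "dy": 0.0008, "dz": 0, "wx": 0, "wy": 0, "wz": 0, "grip": 1}, {"dx": 0, "dy": 0.0008, "dz": 0, "wx": 0, "wy": 0, "wz": 0, "grip": 1}, {"dx": 0, "dy": 0.0008, "dz": 0, "wx": 0, "wy": 0, "wz": 0, "grip": 1}, {"dx": 0, "dy": -0.05, "dz": 0, "wx": 0, "wy": 0, "wz": 0, "grip": 1}, {"dx": 0, "dy": -0.11, "dz": 0, "wx": 0, "wy": 0, "wz": 0, "grip": 1}, {"dx": 0, "dy": -0.17, "dz": 0, "wx": 0, "wy": 0, "wz": 0, "grip": 1}, {"dx": 0, "dy": -0.18, "dz": 0, "wx": 0, "wy": 0, "wz": 0, "grip": 1}, {"dx": 0, "dy": -0.18, "dz": 0, "wx": 0, "wy": 0, "wz": 0, "grip": 1}, {"dx": 0, "dy": -0.18, "dz": 0, "wx": 0, "wy": 0, "wz": 0, "grip": 1}])

```text
time_s: 51.55
position: [0.6232, 0.08, 0.1692]
eef_rot: [-1.571, 0.001, 0.169]
contact_force: [0.2, 0.4, -1.1]
opening: 0.0853
```

```bash
python3 - <<'E'
from h import *
st();c=cam("wrist","w14")
circ2(c,[.6236,.08,.074],.025,1.5); s=cam("side")["bgr"][150:230,225:305]
a=c["bgr"][130:290,190:370]
cv2.imwrite("pics/w14c.png",np.hstack([cv2.resize(x,(400,356),interpolation=cv2.INTER_CUBIC) for x in(a,s)]))
plan([.453,.2538,.12],-1.466);plan([.453,.2538,-.007],-1.466)
E
```

```text
{'time_s': 51.55, 'position': [0.6232, 0.08, 0.1692], 'eef_rot': [-1.5714, 0.001, 0.1691], 'contact_force': [0.1968, 0.4245, -1.0878], 'opening': 0.0853, 'q': [0.0539, 0.521, 1.4642, -0.0008, 1.1573, -1.6857]}
[279.4 196.2  27.8] r 27.8 [0.6219 0.0793]; [280.9 202.2  30.3] r 27.8 [0.6272 0.0816]; 
plan [-0.1844  0.0652  0.2667] [ 3.000e-04  2.602e-01 -2.000e-04] rows>= 11.0
plan [-0.1841  0.2345  0.2668] [ 3.000e-04  2.602e-01 -2.000e-04] rows>= 11.0
```

View pics/w14c.png

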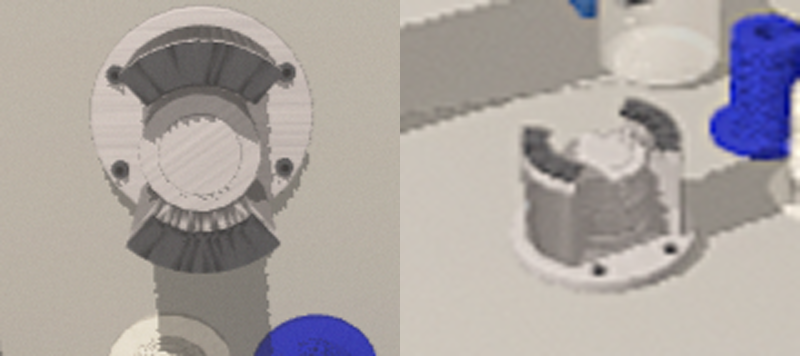

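The end disc lies flat on top, centred at (200,155) in the crop, and the side view shows the stack below the lips. Now fetching the lid.

Emit:
drive_tool(motion=[{"dx": -0.184, "dy": 0, "dz": 0.2667, "wx": 0.0003, "wy": 0.26, "wz": 0, "grip": 1}, {"dx": -0.184, "dy": 0, "dz": 0.2667, "wx": 0.0003, "wy": 0.26, "wz": 0, "grip": 1}, {"dx": -0.184, "dy": 0, "dz": 0.2667, "wx": 0.0003, "wy": 0.26, "wz": 0, "grip": 1}, {"dx": -0.184, "dy": 0, "dz": 0.2667, "wx": 0.0003, "wy": 0.26, "wz": 0, "grip": 1}, {"dx": -0.184, "dy": 0, "dz": 0.2667, "wx": 0.0003, "wy": 0.26, "wz": 0, "grip": 1}, {"dx": -0.184, "dy": 0, "dz": 0.2667, "wx": 0.0003, "wy": 0.26, "wz": 0, "grip": 1}, {"dx": -0.184, "dy": 0, "dz": 0.2667, "wx": 0.0003, "wy": 0.26, "wz": 0, "grip": 1}, {"dx": -0.184, "dy": 0.03, "dz": 0.2667, "wx": 0.0003, "wy": 0.26, "wz": 0, "grip": 1}, {"dx": -0.184, "dy": 0.065, "dz": 0.2667, "wx": 0.0003, "wy": 0.26, "wz": 0, "grip": 1}, {"dx": -0.184, "dy": 0.065, "dz": 0.2667, "wx": 0.0003, "wy": 0.26, "wz": 0, "grip": 1}, {"dx": -0.184, "dy": 0.065, "dz": 0.2667, "wx": 0.0003, "wy": 0.26, "wz": 0, "grip": 1}, {"dx": -0.184, "dy": 0.065, "dz": 0.2667, "wx": 0.0003, "wy": 0.26, "wz": 0, "grip": 1}, {"dx": -0.184, "dy": 0.065, "dz": 0.2667, "wx": 0.0003, "wy": 0.26, "wz": 0, "grip": 1}])

```text
time_s: 52.95
position: [0.453, 0.2537, 0.1195]
eef_rot: [-1.573, 0.0, -1.46]
contact_force: [-0.4, 0.7, 0.8]
opening: 0.0859
```

```bash
python3 - <<'E'
from h import *
st();plan([.453,.2538,-.0072],-1.466)
c=cam("wrist","w15"); im=c["bgr"]; q=w2p(c,[.453,.2538,.045]); print("handle exp px",q)
m=(im.max(2)<70).astype(np.uint8)[:int(q[1])+80]; m[:, :int(q[0])-30]=0; m[:,int(q[0])+30:]=0
n,l,s,ce=cv2.connectedComponentsWithStats(m)
for i in range(1,n):
    if s[i,4]>150: print(s[i],ce[i].round(1))
E
```

```text
{'time_s': 52.95, 'position': [0.453, 0.2537, 0.1195], 'eef_rot': [-1.5727, 0.0002, -1.4603], 'contact_force': [-0.4498, 0.6704, 0.8152], 'opening': 0.0859, 'q': [0.4204, 0.3949, 1.8045, 0.001, 0.9439, 0.3093]}
plan [-1.00e-04  1.69e-01  3.00e-04] [ 0.0003  0.0009 -0.    ] rows>= 3.0
handle exp px [279.26488528 204.72633964]
[ 249  117   60   40 1231] [271.9 138.1]
[273 169  16  61 773] [280.1 194.3]
```

Emit:
drive_tool(motion=[{"dx": 0, "dy": 0.05, "dz": 0, "wx": 0.0003, "wy": 0.0009, "wz": 0, "grip": 1}, {"dx": 0, "dy": 0.1, "dz": 0, "wx": 0.0003, "wy": 0.0009, "wz": 0, "grip": 1}, {"dx": 0, "dy": 0.14, "dz": 0, "wx": 0.0003, "wy": 0.0009, "wz": 0, "grip": 1}, {"dx": 0, "dy": 0.16, "dz": 0, "wx": 0.0003, "wy": 0.0009, "wz": 0, "grip": 1}, {"dx": 0, "dy": 0.169, "dz": 0, "wx": 0.0003, "wy": 0.0009, "wz": 0, "grip": 1}, {"dx": 0, "dy": 0.169, "dz": 0, "wx": 0.0003, "wy": 0.0009, "wz": 0, "grip": 1}, {"dx": 0, "dy": 0.169, "dz": 0, "wx": 0.0003, "wy": 0.0009, "wz": 0, "grip": -1}, {"dx": 0, "dy": 0.169, "dz": 0, "wx": 0.0003, "wy": 0.0009, "wz": 0, "grip": -1}, {"dx": 0, "dy": 0.169, "dz": 0, "wx": 0.0003, "wy": 0.0009, "wz": 0, "grip": -1}, {"dx": 0, "dy": 0.169, "dz": 0, "wx": 0.0003, "wy": 0.0009, "wz": 0, "grip": -1}, {"dx": 0, "dy": 0.169, "dz": 0, "wx": 0.0003, "wy": 0.0009, "wz": 0, "grip": -1}, {"dx": 0, "dy": 0.169, "dz": 0, "wx": 0.0003, "wy": 0.0009, "wz": 0, "grip": -1}, {"dx": 0, "dy": 0.169, "dz": 0, "wx": 0.0003, "wy": 0.0009, "wz": 0, "grip": -1}])

```text
time_s: 54.3
position: [0.4531, 0.2539, -0.0065]
eef_rot: [-1.57, 0.001, -1.466]
contact_force: [-0.9, -0.6, 6.8]
opening: 0.0121
```

```bash
python3 -c "
from h import *
st();plan([.623,.08,.095],-1.40)"
```

```text
{'time_s': 54.3, 'position': [0.4531, 0.2539, -0.0065], 'eef_rot': [-1.5699, 0.0006, -1.4661], 'contact_force': [-0.8582, -0.6259, 6.8404], 'opening': 0.0121, 'q': [0.421, 0.6031, 1.8667, 0.0005, 0.6708, 0.3159]}
plan [ 0.2542 -0.1354  0.2011] [-0.0001 -0.0105 -0.0001] rows>= 6.0
```

Emit:
drive_tool(motion=[{"dx": 0, "dy": -0.05, "dz": 0, "wx": 0, "wy": 0, "wz": 0, "grip": -1}, {"dx": 0, "dy": -0.1, "dz": 0, "wx": 0, "wy": 0, "wz": 0, "grip": -1}, {"dx": 0, "dy": -0.16, "dz": 0, "wx": 0, "wy": 0, "wz": 0, "grip": -1}, {"dx": 0, "dy": -0.2, "dz": 0, "wx": 0, "wy": 0, "wz": 0, "grip": -1}, {"dx": 0.05, "dy": -0.2, "dz": 0.04, "wx": 0, "wy": -0.002, "wz": 0, "grip": -1}, {"dx": 0.1, "dy": -0.2, "dz": 0.08, "wx": 0, "wy": -0.004, "wz": 0, "grip": -1}, {"dx": 0.15, "dy": -0.2, "dz": 0.12, "wx": 0, "wy": -0.006, "wz": 0, "grip": -1}, {"dx": 0.2, "dy": -0.2, "dz": 0.16, "wx": 0, "wy": -0.008, "wz": 0, "grip": -1}, {"dx": 0.2542, "dy": -0.2, "dz": 0.201, "wx": 0, "wy": -0.0105, "wz": 0, "grip": -1}, {"dx": 0.2542, "dy": -0.18, "dz": 0.201, "wx": 0, "wy": -0.0105, "wz": 0, "grip": -1}, {"dx": 0.2542, "dy": -0.15, "dz": 0.201, "wx": 0, "wy": -0.0105, "wz": 0, "grip": -1}, {"dx": 0.2542, "dy": -0.135, "dz": 0.201, "wx": 0, "wy": -0.0105, "wz": 0, "grip": -1}, {"dx": 0.2542, "dy": -0.135, "dz": 0.201, "wx": 0, "wy": -0.0105, "wz": 0, "grip": -1}, {"dx": 0.2542, "dy": -0.135, "dz": 0.201, "wx": 0, "wy": -0.0105, "wz": 0, "grip": -1}])

```text
time_s: 55.7
position: [0.6229, 0.0804, 0.0952]
eef_rot: [-1.57, 0.0, -1.4]
contact_force: [0.6, 0.4, -2.2]
opening: 0.0127
```

```bash
python3 -c "
from h import *
st();plan([.623,.08,.0675],-1.40)"
```

```text
{'time_s': 55.7, 'position': [0.6229, 0.0804, 0.0952], 'eef_rot': [-1.5697, 0.0005, -1.3995], 'contact_force': [0.5996, 0.3745, -2.2402], 'opening': 0.0127, 'q': [0.054, 0.6027, 1.5261, 0.0007, 1.0117, -0.1177]}
plan [ 0.0006  0.0369 -0.0001] [-0.0002  0.0001 -0.0001] rows>= 1.0
```

Emit:
drive_tool(motion=[{"dx": 0.0004, "dy": 0.006, "dz": 0, "wx": -0.0002, "wy": 0, "wz": 0, "grip": -1}, {"dx": 0.0004, "dy": 0.012, "dz": 0, "wx": -0.0002, "wy": 0, "wz": 0, "grip": -1}, {"dx": 0.0004, "dy": 0.018, "dz": 0, "wx": -0.0002, "wy": 0, "wz": 0, "grip": -1}, {"dx": 0.0004, "dy": 0.024, "dz": 0, "wx": -0.0002, "wy": 0, "wz": 0, "grip": -1}, {"dx": 0.0004, "dy": 0.03, "dz": 0, "wx": -0.0002, "wy": 0, "wz": 0, "grip": -1}, {"dx": 0.0004, "dy": 0.035, "dz": 0, "wx": -0.0002, "wy": 0, "wz": 0, "grip": -1}, {"dx": 0.0004, "dy": 0.036, "dz": 0, "wx": -0.0002, "wy": 0, "wz": 0, "grip": -1}, {"dx": 0.0004, "dy": 0.036, "dz": 0, "wx": -0.0002, "wy": 0, "wz": 0, "grip": -1}])

```text
time_s: 56.5
position: [0.623, 0.0801, 0.0681]
eef_rot: [-1.571, 0.001, -1.4]
contact_force: [-1.2, 0.1, -3.1]
opening: 0.0126
```

Emit:
drive_tool(motion=[{"dx": 0, "dy": 0.0012, "dz": 0, "wx": 0, "wy": 0, "wz": 0, "grip": -1}, {"dx": 0, "dy": 0.002, "dz": 0, "wx": 0, "wy": 0, "wz": 0, "grip": -1}, {"dx": 0, "dy": 0.002, "dz": 0, "wx": 0, "wy": 0, "wz": 0, "grip": -1}])

```text
time_s: 56.8
position: [0.623, 0.0801, 0.0666]
eef_rot: [-1.571, 0.0, -1.4]
contact_force: [-0.4, 0.2, -2.4]
opening: 0.0124
```

Emit:
drive_tool(motion=[{"dx": 0, "dy": 0.0008, "dz": 0, "wx": 0, "wy": 0, "wz": 0, "grip": -1}, {"dx": 0, "dy": 0.0012, "dz": 0, "wx": 0, "wy": 0, "wz": 0, "grip": -1}, {"dx": 0, "dy": 0.0012, "dz": 0, "wx": 0, "wy": 0, "wz": 0, "grip": -1}])

```text
time_s: 57.1
position: [0.6231, 0.0801, 0.0665]
eef_rot: [-1.571, 0.0, -1.4]
contact_force: [-3.0, 0.0, 4.9]
opening: 0.0127
```

Seated, in contact at z 0.0665. Turning the lid back by about 1.5 rad.

Emit:
drive_tool(motion=[{"dx": 0, "dy": 0, "dz": 0, "wx": 0, "wy": -0.02, "wz": 0, "grip": -1}, {"dx": 0, "dy": 0, "dz": 0, "wx": 0, "wy": -0.04, "wz": 0, "grip": -1}, {"dx": 0, "dy": 0, "dz": 0, "wx": 0, "wy": -0.06, "wz": 0, "grip": -1}, {"dx": 0, "dy": 0, "dz": 0, "wx": 0, "wy": -0.08, "wz": 0, "grip": -1}, {"dx": 0, "dy": 0, "dz": 0, "wx": 0, "wy": -0.1, "wz": 0, "grip": -1}, {"dx": 0, "dy": 0, "dz": 0, "wx": 0, "wy": -0.12, "wz": 0, "grip": -1}, {"dx": 0, "dy": 0, "dz": 0, "wx": 0, "wy": -0.14, "wz": 0, "grip": -1}, {"dx": 0, "dy": 0, "dz": 0, "wx": 0, "wy": -0.16, "wz": 0, "grip": -1}, {"dx": 0, "dy": 0, "dz": 0, "wx": 0, "wy": -0.18, "wz": 0, "grip": -1}, {"dx": 0, "dy": 0, "dz": 0, "wx": 0, "wy": -0.2, "wz": 0, "grip": -1}, {"dx": 0, "dy": 0, "dz": 0, "wx": 0, "wy": -0.22, "wz": 0, "grip": -1}, {"dx": 0, "dy": 0, "dz": 0, "wx": 0, "wy": -0.24, "wz": 0, "grip": -1}, {"dx": 0, "dy": 0, "dz": 0, "wx": 0, "wy": -0.24, "wz": 0, "grip": -1}, {"dx": 0, "dy": 0, "dz": 0, "wx": 0, "wy": -0.24, "wz": 0, "grip": -1}])

```text
time_s: 58.5
position: [0.623, 0.0801, 0.0665]
eef_rot: [-1.57, 0.0, 0.105]
contact_force: [-1.0, 0.4, -1.3]
opening: 0.0126
```

Release and rise, then a final look.

Emit:
drive_tool(motion=[{"dx": 0, "dy": 0, "dz": 0, "wx": 0, "wy": 0, "wz": 0, "grip": 1}, {"dx": 0, "dy": 0, "dz": 0, "wx": 0, "wy": 0, "wz": 0, "grip": 1}, {"dx": 0, "dy": 0, "dz": 0, "wx": 0, "wy": 0, "wz": 0, "grip": 1}, {"dx": 0, "dy": 0, "dz": 0, "wx": 0, "wy": 0, "wz": 0, "grip": 1}, {"dx": 0, "dy": 0, "dz": 0, "wx": 0, "wy": 0, "wz": 0, "grip": 1}, {"dx": 0, "dy": -0.03, "dz": 0, "wx": 0, "wy": 0, "wz": 0, "grip": 1}, {"dx": 0, "dy": -0.08, "dz": 0, "wx": 0, "wy": 0, "wz": 0, "grip": 1}, {"dx": 0, "dy": -0.13, "dz": 0, "wx": 0, "wy": 0, "wz": 0, "grip": 1}, {"dx": 0, "dy": -0.18, "dz": 0, "wx": 0, "wy": 0, "wz": 0, "grip": 1}, {"dx": 0, "dy": -0.18, "dz": 0, "wx": 0, "wy": 0, "wz": 0, "grip": 1}, {"dx": 0, "dy": -0.18, "dz": 0, "wx": 0, "wy": 0, "wz": 0, "grip": 1}])

```text
time_s: 59.6
position: [0.6232, 0.0801, 0.202]
eef_rot: [-1.57, -0.001, 0.105]
contact_force: [-0.2, -0.2, -1.0]
opening: 0.0856
```

```bash
python3 - <<'E'
from h import *
st();c=cam("wrist","w16"); s=cam("side")["bgr"][150:230,225:305]
circ2(c,[.6232,.08,.094],.046,1.3)
a=c["bgr"][100:290,170:390]
cv2.imwrite("pics/w16c.png",np.hstack([cv2.resize(a,(412,356),interpolation=cv2.INTER_CUBIC),cv2.resize(s,(356,356),interpolation=cv2.INTER_CUBIC)]))
E
```

```text
{'time_s': 59.6, 'position': [0.6232, 0.0801, 0.202], 'eef_rot': [-1.5703, -0.0013, 0.1047], 'contact_force': [-0.2354, -0.1742, -0.9634], 'opening': 0.0856, 'q': [0.0535, 0.489, 1.4315, 0.0005, 1.2198, -1.6222]}
[279.9 175.2  45. ] r 49.1 [0.6055 0.0784]; [279.6 195.4  49.4] r 49.1 [0.6247 0.0801];
```

View pics/w16c.png

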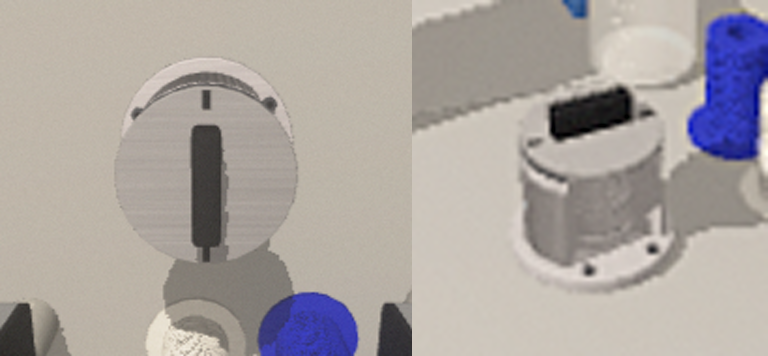

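The lid sits flat and centred, with the handle along the housing's x axis and the stack visible in the gap. Handing in.

```bash
python3 -c "
from h import *
print(job_done())"
```

```text
the job is handed in; nothing more can be done
None
```

The full sequence is done and handed in at about 60 s of the 210 s allowed. No verdict was reported. I turned the lid free and parked it on the mat, then stacked the core, all three rings and the white end disc in the pocket. Last, I put the lid back and turned it about 1.5 rad.

**Last checks:**
- **Lid:** the final pictures show it flat and seated. The best circle fit puts its centre at (0.6247, 0.0801) m, against a housing axis of about (0.623, 0.080). Its y axis is about 1.5 rad from the housing's y. The gripper is open and clear.
- **Stack:** the last picture before the lid went on showed the disc flat on top, centred to within about 2 mm.
- **Bystanders:** I did not measure their positions at the end. They looked undisturbed in the top view just before the disc was picked.

**Checks that failed or disagreed:**
- **Finger reach:** the shut finger tips turned out to be about 34 mm behind the reported TCP. The first handle grip and the first ring squeeze therefore closed on nothing. I measured the offset by touching the handle top and corrected for it.
- **Camera measurements:** some circle detections were off by several millimetres. The last lid fit also returned a false circle about 2 cm away. I centred each part by squeezing it with the gripper instead.

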